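# Take a hung circuit-board carrier off its sloped stand

## Robot

A 7-joint arm with a two-finger parallel gripper is mounted at the origin on the work surface. World frame = base frame: x ahead of the robot, y to its left, z up, the work surface at z = 0. Lengths are in m, angles in rad, forces in N, time in s.
With the tool pointing down it reaches from about 0.425 to 0.925 m from the base axis. Payload 6.8 kg.
Tool frame: the origin (TCP) lies at the very end of the fingers, on their centre line; the grasp point (between the pads) lies 19 mm behind it; z points along the fingers, x is the direction in which the jaws open and shut, and the axes are right-handed (so a half turn about z gives the same grasp; the last joint's range is limited). The gripper opens to 85 mm and grips with 20 to 120 N. Pads are 22 mm wide; open, the fingers measure 114 mm over their backs; the gripper's body (76 mm by 85 mm) begins 54 mm behind the grasp point. The pads swing forward as they close: fully open they stand 13 mm farther back than shut.
Start: joints at [-1.428, 0.477, 0.022, 1.555, -0.011, 1.109, -0.083], TCP at [0.168, 0.654, 0.231] pointing down, gripper open.
Joint ranges: [-2.96, 2.96], [-0.34, 2.1], [-1.41, 1.46], [0.24, 2.44], [-1.37, 4.51], [0.17, 1.92], [-2.96, 2.96]. Speed limits (rad/s): [2.39, 2.39, 3.14, 3.14, 3.14, 3.14, 3.14].

## Interface

Orientations are given as a rotation vector (axis times angle).
In Python, from bench import * gives the robot as it stands.
- The arm moves only by the tool servo_tool, never from a script. Its argument "increments" is one flat list of numbers, 7 for each row, row after row: the shift along the tool's x, y, z in mm, then the turn, a rotation vector about the tool's x, y, z in rad, then the finger opening in mm, from 0 to 85.4. In form: [tx, ty, tz, wx, wy, wz, fingers, tx, ty, tz, wx, wy, wz, fingers, ...]. A call has exactly 8 rows; each row shifts and turns the commanded pose from where the row before left it, along the tool's axes as they then stand; what a row does not reach is not made up. A row lasts 1/8 s, in which the tool goes at most 62.5 mm and 10.7 degrees, less where a joint would pass 70% of its speed; a pose out of reach is approached as far as the arm can. A call is refused whole if a number of a shift passes 62.5 or a number of a turn 0.188, either way. A call with a gripper value outside its range is refused whole. The fingers move at their own pace and stop on an object; "squeeze" is the grip in N (left out, the last holds). Time passes only in rows, so rows that do not move let the fingers close, or fill a call up. It gives the time, the measured TCP pose, the force and the opening at its end, in the units of the state.
- get_obs(): the state, without advancing time (a new reading comes with each control period).
- grab_frame(name): name is "scene" or "side" or "wrist"; returns (picture, depth): 420x560x3 uint8, red, green, blue; 420x560 float32, m along the optical axis (not along the pixel's ray), 0 where there is no reading.
- calibration(name): a dict with "fx", "fy", "cx", "cy" (pixels), "k1" (the pictures are not rectified: a ray, as slopes to the right and down, at radius r is drawn at 1 + k1 r^2 times it, then the intrinsics apply), "eye" and "orientation" of the camera in the world; the wrist camera has in their place "T_tool_cam" (4x4, takes a point from camera to tool coordinates, whose origin is the TCP and whose axes are the tool frame's). Camera axes: x right, y up, looking along -z (the intrinsics and any distortion apply to the point x, -y, -z); pixel columns grow to the right and rows downward; lengths in m; the calibration is good to about 2 mm. A picture is of the moment at which its call begins: read the wrist's pose just before it. calibration takes no time and is no camera call.
- hand_in(): hands the job in, once; it reports no verdict.
The state is a dict: "clock": time; "joints": joint angles; "qvel": joint speeds; "tau": joint torques, N m; "tcp_pos": TCP position; "orientation": TCP orientation; "contact_force": force on the tool from outside, world axes, zero at the start; "moment": the same for the moment, N m; "grip_width": finger opening in m.
Only numpy, scipy, OpenCV 4.12 (cv2) and the standard library are available. Lean on these libraries where they do the work, as an engineer would, in place of code of your own. Each camera call takes 0.05 s, during which the arm holds its last target.

## Task

The circuit-board carrier on the sloped stand is finished: swing the stop arm above it well aside, to either side, and leave it there. Then slide the carrier up the slope until the stud heads stand in the wide ends of its keyhole slots, lift it off, and lay it flat in the black tray, heat sink up, without dropping it. Leave the other things on the bench where they are.

Things in the scene. Friction and masses are not known exactly. Their poses are not given: they have to be found in the camera images.
- face: Sloped grey face of the fixed stand: 240 mm up the slope, 270 mm across, 8 mm thick, 25 degrees from level, lower edge towards the robot and about 22 mm above the bench. Origin: centre of its upper surface. x points up the slope, y across it, z square out of the surface. The stand's foot is 210 x 270 mm.
- studs (a point): Point on the face's surface midway between the two fixed steel studs, which stand 62 mm to either side along the face's y (this point is at x = -20 mm of the face). Each: shank 7 mm diameter, 10 mm long, then a round head 16 mm diameter, 4 mm thick: the 5 mm plate has 5 mm of play under the heads, so easing it 2 mm off the face helps it slide.
- carrier_grip (a point): Centre of the ribbed aluminium heat sink in the middle of the loose carrier (0.3 to 0.5 kg): the grip, 22 mm thick (x), 72 mm long (y), 46 mm tall, standing square out of the plate. The plate is aluminium, 120 (x) x 170 (y) x 5 mm; its underside is 28 mm below this point; low chips on it are at most 8 mm high. While it hangs its axes are parallel to the face's.
- slots_wide (a point): On the carrier's underside, midway between the wide ends of its two keyhole slots, which lie 62 mm to either side along y. Wide ends: eight-sided, 26 mm across; narrow parts: 10 mm wide, running up the slope (+x). It hangs with the studs in the narrow ends; sliding it 30 mm up the slope (25 to 35 will do) brings the heads into the wide ends. Let go, it may slide back.
- stop (a joint): Angle of the stop arm about its pivot, rad: 0 = pointing straight down the slope, its end about 3 mm above the carrier's upper edge, blocking it; positive swings its end to the face's -y side, negative to +y; range -1.65 to 1.65. Friction holds it where left (about 1 N at the knob). Well aside is 1.3 or more either way; the carrier needs at least 1.0 to pass.
- stop_knob (a point): Middle of the upright black round knob on the end of the steel stop arm: 16 mm diameter, 36 mm tall, square to the face; this point is 27 mm above the face's surface. The arm is 6 mm thick, 62 mm from pivot to knob axis; the pivot is on the face at x = +88 mm, y = 0.
- tray_in (a point): Centre of the inner floor of the black open tray, fixed flat on the bench: outside 175 mm (x) by 225 mm (y), walls 6 mm thick, rim 30 mm above the bench, floor 6 mm above the bench, inside 163 by 213 mm. The carrier fits with its long side along the tray's y, either way round.
- spool: Bystander: spool of wire, 56 mm diameter, 52 mm tall, standing; origin under its centre.
- jar: Bystander: small jar, 48 mm diameter, 45 mm tall; origin under its centre.
- brush: Bystander: brush, 170 mm long, lying on the bench.
- flask: Bystander: white bottle, 52 mm diameter, 120 mm tall; origin under its centre.
Not all that is in view belongs to the job. What is shaped like the part that bears carrier_grip but green or turquoise is not meant.

How it is judged:
By the outcome, as a careful person would: the job done as asked, in the order asked, and still so for the second after the job is handed in, with the robot touching nothing.
It also fails if it takes over 64 s, if anything falls off the work surface, if the arm or the gripper's body presses on something with over 40 N, if the wrist force passes 120 N, or if a joint passes its speed limit or range.

## Working session

There is one attempt and no reset: what is moved stays moved. The work goes in short steps, Python scripts to look and compute and a tool call to move; the robot and the scene stay as the last step left them, time stands still between calls to the robot, and variables do not carry over. Pictures are saved under pics/ and viewed, and the job is handed in when it is done.

Besides the shell and the picture viewer there is one more tool, called after ">>>" as name(argument=value, ...) on one line, values as JSON. servo_tool: Moves the arm, as the interface text tells. Its arguments: {"type":"object","properties":{"increments":{"type":"array","items":{"type":"number"}},"squeeze":{"type":"number"}},"required":["increments"]}

```bash
mkdir -p pics; ls
cat > h.py <<'E'
from bench import *
import numpy as np, cv2
from scipy.spatial.transform import Rotation as R
def save(n,p): cv2.imwrite('pics/'+n,p[:,:,::-1])
E
python3 - <<'E'
from h import *
o=get_obs();print(o)
for n in ("scene","side","wrist"):
    p,d=grab_frame(n);save(n+'0.png',p);np.save(n+'0.npy',d);print(n,calibration(n))
E
```

```text
pics
{'clock': 0.0, 'joints': array([-1.42807275,  0.47780937,  0.02236697,  1.55647681, -0.01148811,
        1.10929319, -0.08309055]), 'qvel': array([ 2.86023620e-04, -6.84939809e-04,  9.87231002e-05,  1.19139782e-05,
        1.13967228e-03, -2.36609027e-03, -2.92040743e-04]), 'tau': array([-5.25512041e-04, -5.96463311e+01,  1.60773519e+00, -2.81187218e+01,
        1.24431317e-02,  9.46426706e-03, -3.08325632e-06]), 'tcp_pos': array([0.16742186, 0.6532842 , 0.23030933]), 'orientation': array([ 2.48085035e+00,  1.92536964e+00, -2.14025886e-03]), 'contact_force': array([-0.2594798 ,  0.0162623 , -0.37362682]), 'moment': array([-0.01449857, -0.03695916, -0.05504305]), 'grip_width': 0.08506696337879757}
scene {'fx': 450.4449045068367, 'fy': 450.4449045068367, 'cx': 282.5832058227311, 'cy': 213.64836675655195, 'k1': -0.004303624500298138, 'eye': array([1.4199885 , 0.13596544, 1.23736182]), 'orientation': array([0.54774315, 0.5713364 , 1.52054313])}
side {'fx': 440.46266625599424, 'fy': 440.46266625599424, 'cx': 280.86638526838556, 'cy': 203.63536889850158, 'k1': -0.023539084880071004, 'eye': array([ 0.26769756, -1.04487992,  0.8996118 ]), 'orientation': array([ 0.9672149 , -0.07950131, -0.15707419])}
wrist {'fx': 344.14725016322126, 'fy': 344.14725016322126, 'cx': 280.89206661931365, 'cy': 209.05930871753938, 'k1': 0.013499876997749271, 'T_tool_cam': array([[ 9.99998728e-01,  6.98284737e-05, -1.59345254e-03,
         1.34795583e-04],
       [-3.70846377e-04, -9.61482679e-01, -2.74865277e-01,
        -6.87071184e-02],
       [-1.55127044e-03,  2.74865518e-01, -9.61481430e-01,
        -1.43138584e-01],
       [ 0.00000000e+00,  0.00000000e+00,  0.00000000e+00,
         1.00000000e+00]])}
```

View pics/scene0.png

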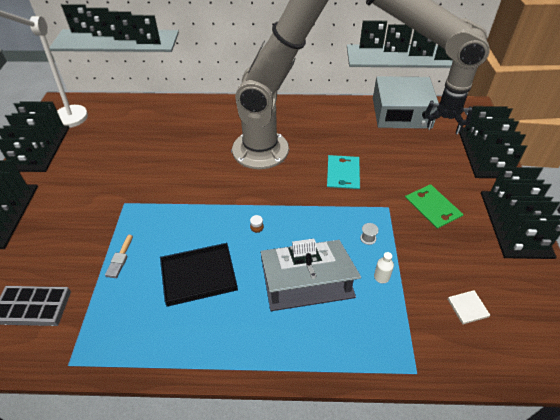

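View pics/side0.png

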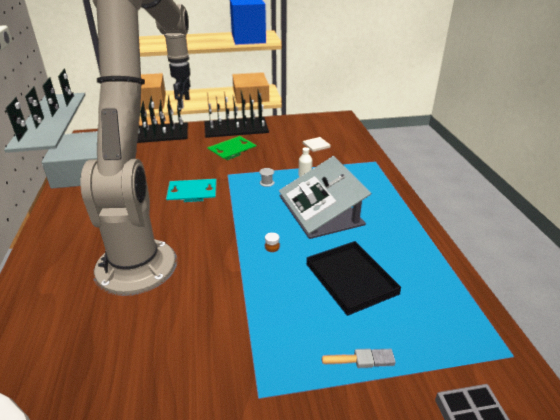

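View pics/wrist0.png

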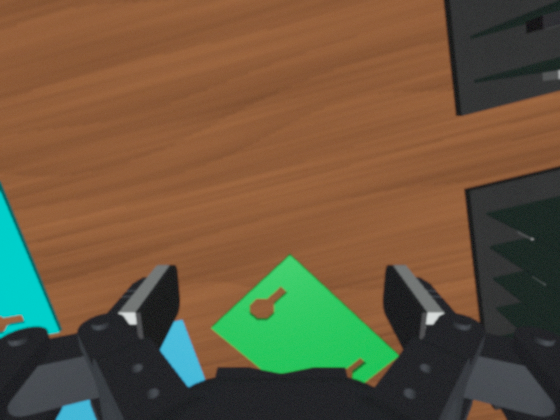

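The three views show the stand (scene ~310,275; side ~325,195) with the white or aluminium carrier and stop arm, and the black tray at scene ~200,273. The green and turquoise decoys lie elsewhere. Next I'll measure.

```bash
cat >> h.py <<'E'
def campose(n,o=None):
    c=calibration(n)
    if n=='wrist':
        T=np.eye(4);T[:3,:3]=R.from_rotvec(o['orientation']).as_matrix();T[:3,3]=o['tcp_pos']
        return c,T@c['T_tool_cam']
    T=np.eye(4);T[:3,:3]=R.from_rotvec(c['orientation']).as_matrix();T[:3,3]=c['eye'];return c,T
def dist(c): 
    K=np.array([[c['fx'],0,c['cx']],[0,c['fy'],c['cy']],[0,0,1]]);return K,np.array([c['k1'],0,0,0.])
def cloud(n,d,o=None):
    c,T=campose(n,o);K,D=dist(c)
    v,u=np.mgrid[:d.shape[0],:d.shape[1]]
    s=cv2.undistortPoints(np.stack([u,v],-1).reshape(-1,1,2).astype(np.float64),K,D).reshape(d.shape+(2,))
    P=np.stack([s[...,0]*d,-s[...,1]*d,-d],-1)
    W=P@T[:3,:3].T+T[:3,3];W[d==0]=np.nan;return W
def proj(n,X,o=None):
    c,T=campose(n,o);K,D=dist(c)
    p=(np.atleast_2d(X)-T[:3,3])@T[:3,:3]
    q=np.stack([p[:,0],-p[:,1],-p[:,2]],-1)
    return cv2.projectPoints(q,np.zeros(3),np.zeros(3),K,D)[0].reshape(-1,2)
E
python3 - <<'E'
from h import *
p=cv2.imread('pics/scene0.png')
a=cv2.resize(p[225:315,150:410],None,fx=3,fy=3,interpolation=cv2.INTER_CUBIC);cv2.imwrite('pics/s0z.png',a)
p=cv2.imread('pics/side0.png')
a=cv2.resize(p[140:320,230:420],None,fx=3.2,fy=3.2,interpolation=cv2.INTER_CUBIC);cv2.imwrite('pics/d0z.png',a)
for n,pts in (('scene',[(160,270),(228,244),(238,290),(168,304),(200,273),(262,249),(344,240),(360,280),(268,290),(310,258),(306,246),(308,270),(257,223),(370,233),(385,268)]),('side',[(352,275),(325,190)])):
    d=np.load(n+'0.npy');W=cloud(n,d)
    for u,v in pts: print(n,u,v,W[v,u].round(3))
E
```

```text
scene 160 270 [ 0.603 -0.296 -0.001]
scene 228 244 [ 0.489 -0.084 -0.004]
scene 238 290 [ 0.67  -0.033 -0.005]
scene 168 304 [ 0.736 -0.241  0.014]
scene 200 273 [ 0.615 -0.161  0.005]
scene 262 249 [0.511 0.035 0.   ]
scene 344 240 [0.467 0.316 0.001]
scene 360 280 [ 0.625  0.358 -0.004]
scene 268 290 [0.676 0.063 0.009]
scene 310 258 [0.632 0.191 0.124]
scene 306 246 [0.568 0.181 0.098]
scene 308 270 [0.658 0.186 0.098]
scene 257 223 [0.432 0.015 0.043]
scene 370 233 [0.476 0.397 0.053]
scene 385 268 [0.633 0.423 0.079]
side 352 275 [ 0.626 -0.159  0.007]
side 325 190 [0.627 0.177 0.088]
```

View pics/s0z.png

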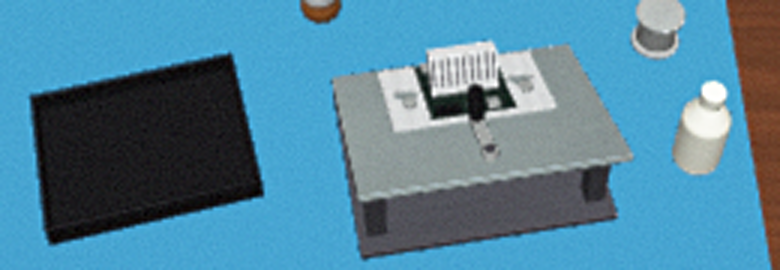

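View pics/d0z.png

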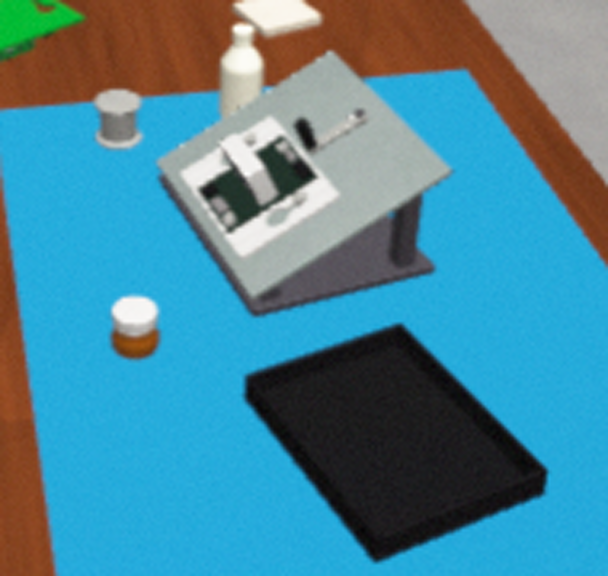

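```bash
cat > fit.py <<'E'
from h import *
from scipy.optimize import least_squares
def fitface(clouds):
    # crop
    Ws=[]
    for W in clouds:
        P=W.reshape(-1,3);P=P[~np.isnan(P).any(1)]
        m=(P[:,0]>.4)&(P[:,0]<.85)&(P[:,1]>-.02)&(P[:,1]<.40)&(P[:,2]>.015)&(P[:,2]<.2);Ws.append(P[m])
    A=np.vstack(Ws);rng=np.random.default_rng(0);best=None
    for _ in range(600):
        q=A[rng.choice(len(A),3,False)];n=np.cross(q[1]-q[0],q[2]-q[0]);l=np.linalg.norm(n)
        if l<1e-4: continue
        n/=l;n*=np.sign(n[2])
        if abs(n[2]-np.cos(np.radians(25)))>.03: continue
        k=(abs((A-q[0])@n)<.003).sum()
        if best is None or k>best[0]: best=(k,n,q[0])
    _,n,q=best
    for t in (.005,.004,.003,.003):
        I=A[abs((A-q)@n)<t];q=I.mean(0);n=np.linalg.svd(I-q,full_matrices=False)[2][2];n*=np.sign(n[2])
    return n,q,[W[abs((W-q)@n)<.004] for W in Ws],Ws
E
python3 - <<'E'
from fit import *
cl=[cloud(n,np.load(n+'0.npy')) for n in ('scene','side')]
for c in (cl[:1],cl[1:],cl):
    n,q,I,_=fitface(c)
    print('n',n.round(4),'tilt',np.degrees(np.arccos(n[2])).round(2),'yaw',np.degrees(np.arctan2(-n[1],-n[0])).round(2),q.round(4),[len(i) for i in I])
    P=np.vstack(I);z=n;x=np.array([-n[0],-n[1],0]);x/=np.hypot(*x[:2]);x=x-(x@z)*z;x/=np.linalg.norm(x);y=np.cross(z,x)
    a=np.stack([(P-q)@x,(P-q)@y],-1).astype(np.float32)
    r=cv2.minAreaRect(a);print(r)
    print('ext',np.percentile(a,[.5,99.5],axis=0).round(4))
E
```

```text
n [-0.4083 -0.082   0.9092] tilt 24.61 yaw 11.35 [0.6484 0.1869 0.0947] [2683]
((-0.03441907465457916, 0.0543176531791687), (0.24819627404212952, 0.37422728538513184), 0.4649654030799866)
ext [[-0.1521 -0.131 ]
 [ 0.0876  0.1882]]
n [-0.4124 -0.0822  0.9073] tilt 24.87 yaw 11.28 [0.6309 0.171  0.0853] [2495]
((-0.025514423847198486, 0.06845540553331375), (0.2640054225921631, 0.38088542222976685), 1.1035975217819214)
ext [[-0.1387 -0.1191]
 [ 0.1051  0.2383]]
n [-0.4082 -0.0818  0.9092] tilt 24.6 yaw 11.33 [0.6403 0.1794 0.0905] [2688, 2540]
((-0.034635305404663086, 0.06210806965827942), (0.2701166868209839, 0.38077259063720703), 1.009796142578125)
ext [[-0.1448 -0.1253]
 [ 0.0971  0.2316]]
```

```bash
cat > est.py <<'E'
from fit import *
def rect(cl,names='?'):
    n,q,I,_=fitface(cl)
    yaw=np.arctan2(-n[1],-n[0]);t=np.radians(25)
    z=np.array([-np.sin(t)*np.cos(yaw),-np.sin(t)*np.sin(yaw),np.cos(t)])
    x=np.array([np.cos(t)*np.cos(yaw),np.cos(t)*np.sin(yaw),np.sin(t)]);y=np.cross(z,x)
    return n,q,I,x,y,z,yaw
if __name__=='__main__':
  for k in ('scene','side'):
    cl=[cloud(k,np.load(k+'0.npy'))]
    n,q,I,x,y,z,yaw=rect(cl)
    P=I[0];a=np.stack([(P-q)@x,(P-q)@y],-1)
    g=np.zeros((160,200),np.uint8);ij=np.floor(a/.004).astype(int)+[80,80];ok=(ij>=0).all(1)&(ij[:,0]<160)&(ij[:,1]<200);g[ij[ok,0],ij[ok,1]]=1
    g=cv2.morphologyEx(g,cv2.MORPH_CLOSE,np.ones((3,3)));g=cv2.morphologyEx(g,cv2.MORPH_OPEN,np.ones((5,5)));N,L,S,C=cv2.connectedComponentsWithStats(g);j=1+S[1:,4].argmax()
    keep=a[ok][L[ij[ok,0],ij[ok,1]]==j]
    lo,hi=np.percentile(keep,[.4,99.6],axis=0);r=cv2.minAreaRect(keep.astype(np.float32));print(k,lo.round(4),hi.round(4),hi-lo,r)
    c=(lo+hi)/2;print('origin',(q+x*c[0]+y*c[1]).round(4),np.degrees(yaw))
E
python3 est.py
python3 - <<'E'
from h import *
# tray: dark pixels within region
for k in ('scene','side'):
    p=cv2.imread(f'pics/{k}0.png');W=cloud(k,np.load(k+'0.npy'))
    m=(p.max(2)<60)&(W[...,0]>.4)&(W[...,0]<.85)&(W[...,1]>-.35)&(W[...,1]<.02)&(W[...,2]<.05)
    m=m.astype(np.uint8);N,L,S,C=cv2.connectedComponentsWithStats(m);j=1+S[1:,4].argmax();P=W[L==j]
    for nm,s in (('floor',abs(P[:,2]-.006)<.006),('all',P[:,2]>-1),('hi',P[:,2]>.018)):
        r=cv2.minAreaRect(P[s][:,:2].astype(np.float32));print(k,nm,s.sum(),np.array(r[0]).round(4),np.array(r[1]).round(4),r[2],np.median(P[s][:,2]))
E
```

```text
scene [-0.1492 -0.1313] [0.0871 0.1356] [0.23630773 0.26687878] ((-0.031843215227127075, 0.0032470226287841797), (0.27002832293510437, 0.23981688916683197), 89.90371704101562)
origin [0.6203 0.1835 0.0816] 11.350182023456975
side [-0.1321 -0.119 ] [0.1056 0.1509] [0.23770156 0.26983922] ((-0.01280982792377472, 0.01697477698326111), (0.2732742726802826, 0.24039630591869354), 89.84209442138672)
origin [0.616  0.1843 0.0797] 11.277697400310403
scene floor 2655 [ 0.6229 -0.1636] [0.1778 0.2189] 16.137001037597656 0.005742112684024692
scene all 3417 [ 0.6232 -0.1648] [0.1791 0.2214] 16.07217025756836 0.006769684305377055
scene hi 544 [ 0.6232 -0.1648] [0.1787 0.2213] 15.902352333068848 0.026608151584466055
side floor 2755 [ 0.6192 -0.1658] [0.1752 0.2267] 16.10603141784668 0.005618467024507523
side all 3825 [ 0.6189 -0.1663] [0.1771 0.2276] 16.24995231628418 0.006628319086164458
side hi 779 [ 0.6187 -0.1673] [0.177  0.2268] 16.562044143676758 0.026037488463799052
```

```bash
cat > plan.py <<'E'
from h import *
from scipy.spatial.transform import Slerp
import json,os
F=dict(o=np.array([.618,.184,.081]),yaw=np.radians(11.3))
if os.path.exists('face.json'):
    j=json.load(open('face.json'));F=dict(o=np.array(j['o']),yaw=j['yaw'])
def Rf():
    t=np.radians(25);y=F['yaw'];z=np.array([-np.sin(t)*np.cos(y),-np.sin(t)*np.sin(y),np.cos(t)])
    x=np.array([np.cos(t)*np.cos(y),np.cos(t)*np.sin(y),np.sin(t)]);return np.stack([x,np.cross(z,x),z],1)
def fw(p): return F['o']+Rf()@(np.array(p,float)/1000)   # face mm -> world
def wf(X): return (np.asarray(X)-F['o'])@Rf()*1000
Rt=lambda: R.from_matrix(Rf()@np.diag([1,-1,-1]))
def plan(wps,grip,o=None,nd=1):
    """wps: list of (pos world, Rotation, nrows). prints rows"""
    o=o or get_obs();p=np.array(o['tcp_pos']);r=R.from_rotvec(o['orientation']);rows=[]
    for (P,Q,n) in wps:
        p0,r0=p.copy(),r;s=Slerp([0,1],R.concatenate([r0,Q]))
        for k in range(1,n+1):
            a=k/n;tp=p0+a*(P-p0);tr=s(a)
            d=np.round(r.inv().apply(tp-p)*1000,nd);w=np.round((r.inv()*tr).as_rotvec(),3)
            rows.append(list(d)+list(w)+[grip]);p=p+r.apply(d/1000);r=r*R.from_rotvec(w)
    while len(rows)%8: rows.append([0]*6+[grip])
    for i in range(0,len(rows),8):
        print('[',',\n '.join(', '.join(f'{v:g}' for v in q) for q in rows[i:i+8]),']')
E
python3 - <<'E'
from plan import *
plan([(fw([0,0,180]),Rt(),16)],0)
E
```

```text
[ -23.5, 30.3, -0.8, -0.015, 0.024, 0.069, 0,
 -21.3, 31.8, -0.9, -0.015, 0.025, 0.069, 0,
 -19.1, 33.3, -0.9, -0.016, 0.024, 0.069, 0,
 -16.7, 34.5, -0.8, -0.015, 0.025, 0.069, 0,
 -14.3, 35.5, -0.6, -0.015, 0.024, 0.069, 0,
 -11.7, 36.5, -0.5, -0.015, 0.024, 0.069, 0,
 -9.2, 37.2, -0.1, -0.016, 0.025, 0.069, 0,
 -6.7, 37.8, 0.3, -0.015, 0.024, 0.069, 0 ]
[ -4, 38.1, 0.7, -0.015, 0.025, 0.069, 0,
 -1.4, 38.3, 1.2, -0.015, 0.024, 0.069, 0,
 1.2, 38.3, 1.8, -0.016, 0.025, 0.069, 0,
 3.8, 38, 2.5, -0.015, 0.024, 0.069, 0,
 6.3, 37.7, 3.2, -0.015, 0.024, 0.069, 0,
 8.8, 37.1, 3.9, -0.015, 0.025, 0.069, 0,
 11.2, 36.3, 4.7, -0.016, 0.024, 0.069, 0,
 13.6, 35.4, 5.5, -0.015, 0.025, 0.069, 0 ]
```

>>> servo_tool(increments=[-23.5, 30.3, -0.8, -0.015, 0.024, 0.069, 0, -21.3, 31.8, -0.9, -0.015, 0.025, 0.069, 0, -19.1, 33.3, -0.9, -0.016, 0.024, 0.069, 0, -16.7, 34.5, -0.8, -0.015, 0.025, 0.069, 0, -14.3, 35.5, -0.6, -0.015, 0.024, 0.069, 0, -11.7, 36.5, -0.5, -0.015, 0.024, 0.069, 0, -9.2, 37.2, -0.1, -0.016, 0.025, 0.069, 0, -6.7, 37.8, 0.3, -0.015, 0.024, 0.069, 0])

```text
clock: 1.15
tcp_pos: [0.3561, 0.4104, 0.2377]
orientation: [-2.876, -1.154, -0.352]
contact_force: [1.3, 0.8, 0.1]
grip_width: -0.0002
```

>>> servo_tool(increments=[-4, 38.1, 0.7, -0.015, 0.025, 0.069, 0, -1.4, 38.3, 1.2, -0.015, 0.024, 0.069, 0, 1.2, 38.3, 1.8, -0.016, 0.025, 0.069, 0, 3.8, 38, 2.5, -0.015, 0.024, 0.069, 0, 6.3, 37.7, 3.2, -0.015, 0.024, 0.069, 0, 8.8, 37.1, 3.9, -0.015, 0.025, 0.069, 0, 11.2, 36.3, 4.7, -0.016, 0.024, 0.069, 0, 13.6, 35.4, 5.5, -0.015, 0.025, 0.069, 0])

```text
clock: 2.15
tcp_pos: [0.5447, 0.1672, 0.2445]
orientation: [-3.01, -0.291, -0.672]
contact_force: [0.5, 0.7, -0.5]
grip_width: 0.0003
```

Run:
```python
from plan import *
o=get_obs();print(o['clock'],o['joints'].round(3),o['tcp_pos'],wf(o['tcp_pos']),np.degrees((Rt().inv()*R.from_rotvec(o['orientation'])).as_rotvec()),abs(o['qvel']).max(),o['contact_force'])
p,d=grab_frame('wrist');save('w1.png',p);np.save('w1.npy',d);np.save('w1o.npy',np.r_[o['tcp_pos'],o['orientation']])
```

```text
2.15 [-0.964  0.084  0.525  2.154  0.137  0.493 -0.364] [0.54472343 0.16722754 0.24453253] [  1.00953072  -2.0890551  179.9674334 ] [-0.005117    0.1671461   0.26708003] 0.36696096883125473 [ 0.45042863  0.72810513 -0.54178596]
```

View pics/w1.png

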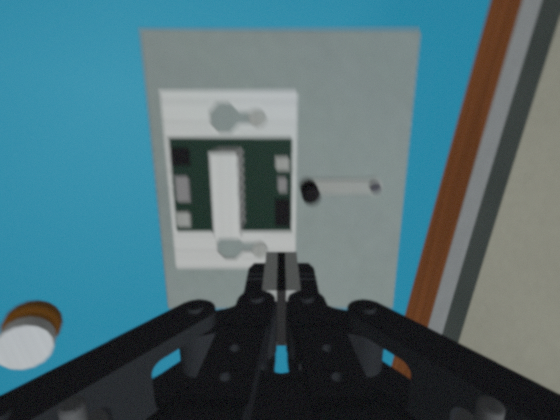

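The carrier is at about (228,180), the sink at about (226,190) and the knob top at (310,190). The stop pivot is at (375,187), and the face corners show at (142,30), (419,30). The image was taken while still settling, so I'll retake it and measure.

Run:
```python
from plan import *
o=get_obs();p,d=grab_frame('wrist');print(abs(o['qvel']).max())
o=get_obs();p,d=grab_frame('wrist');print(abs(o['qvel']).max())
save('w2.png',p);np.save('w2.npy',d)
W=cloud('wrist',d,o)
Q=wf(W.reshape(-1,3)).reshape(W.shape)
np.save('w2Q.npy',Q)
# face plane
m=(abs(Q[...,2])<12)&(abs(Q[...,0])<115)&(Q[...,1]>-40)&(Q[...,1]<130)
g=(p.max(2).astype(int)-p.min(2)<30)&(p.mean(2)>90)&(p.mean(2)<175)&m
P=W[g];q=P.mean(0);n=np.linalg.svd(P-q,full_matrices=False)[2][2];n*=np.sign(n[2])
print('n',n,np.degrees(np.arccos(n[2])),np.degrees(np.arctan2(-n[1],-n[0])),'off',(Q[g][:,2]).mean(),Q[g][:,2].std())
for u,v in [(142,30),(147,34),(415,33),(405,187),(400,240),(156,180),(160,92),(297,92),(297,230),(176,266),(226,155),(216,190),(238,190),(226,225),(310,190),(308,182),(375,187),(222,117),(258,117),(230,249),(262,249)]:
    print(u,v,Q[v,u].round(1),p[v,u])
cv2.imwrite('pics/w2z.png',cv2.resize(p[10:290,130:430,::-1],None,fx=2,fy=2,interpolation=cv2.INTER_CUBIC))
```

```text
0.05542340661563268
0.06150864174600599
n [-0.41102756 -0.06293149  0.90944817] 24.570796112267068 8.70482715363312 off 0.03400922608387073 2.537946251021559
142 30 [-113.2  130.4   -0.9] [125 136 134]
147 34 [-108.8  127.1    0.8] [122 133 132]
415 33 [117.7 126.1  -0.3] [124 137 137]
405 187 [ 186.   -46.  -174.4] [ 44 135 164]
400 240 [ 185.7 -129.3 -174.1] [ 48 135 163]
156 180 [-115.9    1.8   -1. ] [122 132 132]
160 92 [-101.9   80.7    4.1] [174 178 178]
297 92 [18.  80.  -0.4] [132 143 142]
297 230 [ 18.5 -49.7  -0.3] [132 144 139]
176 266 [-105.2  -87.8   -1.1] [128 138 135]
226 155 [-40.1  31.2  49.6] [179 184 183]
216 190 [-49.5   3.4  51.1] [181 183 181]
238 190 [-33.9  -0.7  34.2] [111 113 112]
226 225 [-43.3 -27.   49.4] [182 185 184]
310 190 [26.9  1.1 44.5] [30 29 32]
308 182 [25.2  7.8 44. ] [32 29 30]
375 187 [90.8 -5.1  7.7] [138 146 144]
222 117 [-49.9  59.2  -1.2] [127 136 135]
258 117 [-16.3  59.2  13.8] [147 151 148]
230 249 [-48.8 -69.    0.5] [128 140 138]
262 249 [-15.9 -63.8  13.6] [150 153 151]
```

View pics/w2z.png

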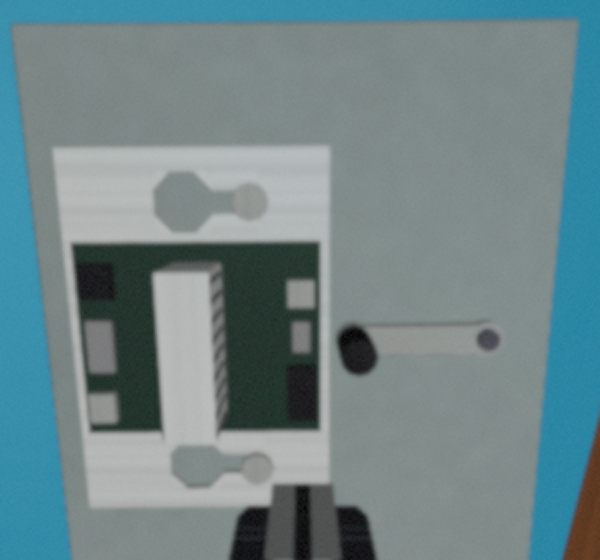

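Run:
```python
from plan import *
Q=np.load('w2Q.npy');p=cv2.imread('pics/w2.png')
def mid(m): 
    a=Q[m];return (np.percentile(a[:,:2],[3,97],axis=0)).round(1).tolist(),a[:,:2].mean(0).round(1),np.median(a[:,2]).round(1),len(a)
x,y,z=Q[...,0],Q[...,1],Q[...,2]
print('knob',mid((z>40)&(z<50)&(x>10)&(x<45)&(abs(y)<25)))
print('sink',mid((z>46)&(z<56)&(x>-70)&(x<-20)&(abs(y)<50)))
print('stud+',mid((z>11)&(z<17)&(abs(x+16)<14)&(abs(y-60)<15)))
print('stud-',mid((z>11)&(z<17)&(abs(x+16)<14)&(abs(y+64)<15)))
print('face y>90',mid((abs(z)<5)&(y>90)&(y<140)&(abs(x)<125)),mid((abs(z)<5)&(y>20)&(y<25)&(abs(x)<140)))
w=(p.min(2)>150)&(abs(z-5)<4)&(abs(x+45)<75)&(abs(y)<100)
print('plate',mid(w))
print('pivot',mid((z>6)&(z<14)&(abs(x-90)<14)&(abs(y)<20)))
```

```text
knob ([[19.5, -5.0], [32.8, 8.6]], array([26.1,  1.9]), np.float64(44.1), 286)
sink ([[-55.0, -31.4], [-33.9, 36.4]], array([-44.5,   3.6]), np.float64(50.2), 2429)
stud+ ([[-26.0, 57.6], [-12.8, 70.9]], array([-19.5,  64.6]), np.float64(13.1), 266)
stud- ([[-26.4, -66.6], [-12.9, -53.0]], array([-19.9, -59.7]), np.float64(13.2), 196)
face y>90 ([[-111.3, 91.5], [112.9, 135.3]], array([  0.6, 113.8]), np.float64(-0.7), 16371) ([[-114.6, 20.3], [116.1, 24.8]], array([39.3, 22.5]), np.float64(-0.6), 734)
plate ([[-103.2, -79.3], [13.4, 85.9]], array([-47.4,  18.2]), np.float64(4.2), 8985)
pivot ([[76.5, -5.1], [95.6, 8.4]], array([85.7,  2.1]), np.float64(8.7), 339)
```

```bash
python3 - <<'E'
from plan import *
o=fw([.3,2.3,-.7]);json.dump(dict(o=o.tolist(),yaw=F['yaw']),open('face.json','w'));print(o)
E
python3 - <<'E'
from plan import *
r=Rt()
plan([(fw([34,-42,60]),r,4),(fw([34,-42,15]),r,4),(fw([36,0,15]),r,4),(fw([44,28,15]),r,3),(fw([56,46,15]),r,2),(fw([66,54,15]),r,2),(fw([66,54,15]),r,1),(fw([54,40,25]),r,1),(fw([10,0,170]),r,3)],0)
E
```

```text
[0.61810604 0.18636666 0.08049237]
[ 8.4, 9.2, 30.2, 0, -0, -0.001, 0,
 8.4, 9.1, 30.2, 0.001, -0.001, -0.002, 0,
 8.5, 9.2, 30.1, 0, -0, -0.001, 0,
 8.4, 9.3, 30.2, 0, -0.001, -0.001, 0,
 0, -0, 11.2, 0, 0, -0, 0,
 0, -0, 11.3, 0, 0, -0, 0,
 0, -0, 11.2, 0, 0, -0, 0,
 0, -0.1, 11.3, 0, 0, -0, 0 ]
[ 0.5, -10.5, -0, 0, 0, -0, 0,
 0.5, -10.5, -0, 0, 0, -0, 0,
 0.5, -10.5, -0, 0, 0, -0, 0,
 0.5, -10.5, -0, 0, 0, -0, 0,
 2.7, -9.3, -0, 0, 0, -0, 0,
 2.6, -9.3, -0, 0, 0, -0, 0,
 2.7, -9.4, -0, 0, 0, -0, 0,
 6, -9, -0, 0, 0, -0, 0 ]
[ 6, -9, -0.1, 0, 0, -0, 0,
 5, -4, 0, 0, 0, -0, 0,
 5, -4, 0, 0, 0, -0, 0,
 -0, 0, 0, 0, 0, -0, 0,
 -12, 14, -10, 0, 0, -0, 0,
 -14.7, 13.4, -48.3, 0, 0, -0, 0,
 -14.7, 13.3, -48.3, 0, 0, -0, 0,
 -14.7, 13.4, -48.3, 0, 0, -0, 0 ]
```

>>> servo_tool(increments=[8.4, 9.2, 30.2, 0, 0, -0.001, 0, 8.4, 9.1, 30.2, 0, -0.001, -0.002, 0, 8.5, 9.2, 30.1, 0, 0, -0.001, 0, 8.4, 9.3, 30.2, 0, -0.001, -0.001, 0, 0, 0, 11.2, 0, 0, 0, 0, 0, 0, 11.3, 0, 0, 0, 0, 0, 0, 11.2, 0, 0, 0, 0, 0, 0, 11.3, 0, 0, 0, 0])

```text
clock: 3.3
tcp_pos: [0.6494, 0.1542, 0.1084]
orientation: [-3.01, -0.307, -0.667]
contact_force: [0.7, 0.3, -0.0]
grip_width: -0.0005
```

Run:
```python
from plan import *
o=get_obs();print(wf(o['tcp_pos']),np.degrees((Rt().inv()*R.from_rotvec(o['orientation'])).as_rotvec()),o['contact_force'])
```

```text
[ 33.91136294 -37.67818752  14.95627877] [ 0.1097264  -0.01286241 -0.31318635] [ 0.69722397  0.34322679 -0.03529484]
```

>>> servo_tool(increments=[0.5, -10.5, 0, 0, 0, 0, 0, 0.5, -10.5, 0, 0, 0, 0, 0, 0.5, -10.5, 0, 0, 0, 0, 0, 0.5, -7.5, 0, 0, 0, 0, 0, 2.7, -9.3, 0, 0, 0, 0, 0, 2.6, -9.3, 0, 0, 0, 0, 0, 2.7, -9.4, 0, 0, 0, 0, 0, 6, -9, 0, 0, 0, 0, 0])

```text
clock: 4.3
tcp_pos: [0.652, 0.2277, 0.1171]
orientation: [-3.012, -0.298, -0.676]
contact_force: [13.2, -13.9, -1.7]
grip_width: -0.0
```

>>> servo_tool(increments=[6, -9, 0, 0, 0, 0, 0, 5, -4, 0, 0, 0, 0, 0, 5, -4, 0, 0, 0, 0, 0, 0, 0, 0, 0, 0, 0, 0, -12, 14, -10, 0, 0, 0, 0, -14.7, 13.4, -48.3, 0, 0, 0, 0, -14.7, 13.4, -48.3, 0, 0, 0, 0, -14.7, 13.4, -48.3, 0, 0, 0, 0])

```text
clock: 5.3
tcp_pos: [0.5548, 0.1744, 0.2393]
orientation: [-3.011, -0.307, -0.664]
contact_force: [0.3, 0.6, 2.6]
grip_width: -0.0
```

Run:
```python
from plan import *
grab_frame('wrist');grab_frame('wrist')
o=get_obs();p,d=grab_frame('wrist');save('w3.png',p)
print(wf(o['tcp_pos']),np.degrees((Rt().inv()*R.from_rotvec(o['orientation'])).as_rotvec()),o['contact_force'],o['joints'].round(2))
Q=wf(cloud('wrist',d,o).reshape(-1,3)).reshape(d.shape+(3,))
def mid(m): 
    a=Q[m];return (np.percentile(a[:,:2],[3,97],axis=0)).round(1).tolist(),a[:,:2].mean(0).round(1),np.median(a[:,2]).round(1),len(a)
x,y,z=Q[...,0],Q[...,1],Q[...,2]
b=p.max(2)<60
print('knob',mid((z>40)&(z<50)&(x>10)&(x<120)&(abs(y)<90)&(y>10)))
print('sink',mid((z>46)&(z<56)&(x>-75)&(x<-20)&(abs(y)<50)))
print('stud+',mid((z>11)&(z<17)&(abs(x+16)<14)&(abs(y-60)<15)))
print('stud-',mid((z>11)&(z<17)&(abs(x+16)<14)&(abs(y+64)<15)))
```

```text
[  9.73247043  -0.19141743 173.37034488] [ 0.30890344  0.08583787 -0.12690547] [0.81823252 0.29234489 0.51356126] [-1.11  0.12  0.7   2.14  0.03  0.48 -0.26]
knob ([[66.4, 53.7], [80.8, 67.1]], array([73.6, 60.4]), np.float64(44.7), 367)
sink ([[-55.3, -33.5], [-34.1, 34.4]], array([-44.6,   1.5]), np.float64(50.9), 2526)
stud+ ([[-26.3, 55.4], [-13.3, 69.2]], array([-19.8,  62.3]), np.float64(13.7), 268)
stud- ([[-26.6, -69.0], [-13.2, -55.2]], array([-20. , -61.8]), np.float64(13.9), 207)
```

View pics/w3.png

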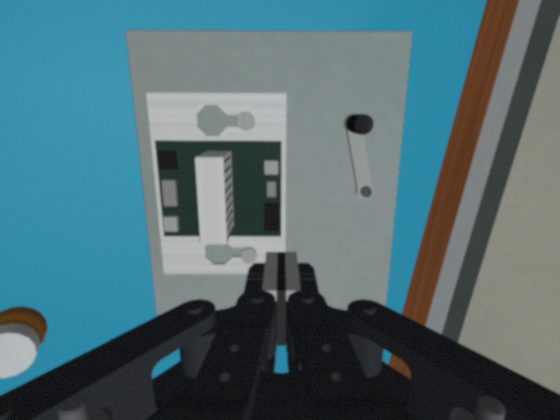

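The knob is at image (358,124) and the arm angle is about 1.34 rad, which is past 1.3 but marginal. I'll push it a bit further.

Run:
```python
from plan import *
r=Rt()
plan([(fw([44,60,60]),r,4),(fw([44,60,15]),r,4),(fw([70,60,15]),r,4),(fw([70,60,15]),r,2),(fw([50,55,25]),r,2),(fw([-10,10,120]),r,4),(fw([-44.7,.8,120]),r,4)],0)
```

```text
[ 8.5, -14.5, 28.1, -0.001, -0, 0.001, 0,
 8.6, -14.6, 28, -0.002, -0.001, 0.001, 0,
 8.5, -14.6, 28.1, -0.001, 0, 0.001, 0,
 8.5, -14.7, 28, -0.001, -0, 0.001, 0,
 0, 0, 11.2, -0, -0, 0, 0,
 0, 0, 11.3, -0, -0, 0, 0,
 0, 0, 11.2, -0, -0, 0, 0,
 0, 0, 11.3, -0, -0, 0, 0 ]
[ 6.5, 0, -0, -0, -0, 0, 0,
 6.5, 0, -0, -0, -0, 0, 0,
 6.5, 0, -0, -0, -0, 0, 0,
 6.5, 0, -0, -0, -0, 0, 0,
 0, 0, -0, -0, -0, 0, 0,
 0, 0, -0, -0, -0, 0, 0,
 -10, 2.5, -5, -0, -0, 0, 0,
 -10, 2.5, -5, -0, -0, 0, 0 ]
[ -15, 11.2, -23.8, -0, -0, 0, 0,
 -15, 11.3, -23.7, -0, -0, 0, 0,
 -15, 11.2, -23.8, -0, -0, 0, 0,
 -15, 11.3, -23.7, -0, -0, 0, 0,
 -8.7, 2.3, -0, -0, -0, 0, 0,
 -8.6, 2.3, -0, -0, -0, 0, 0,
 -8.7, 2.3, -0, -0, -0, 0, 0,
 -8.7, 2.3, -0.1, -0, -0, 0, 0 ]
```

>>> servo_tool(increments=[8.5, -14.5, 28.1, -0.001, 0, 0.001, 0, 8.6, -14.6, 28, -0.002, -0.001, 0.001, 0, 8.5, -14.6, 28.1, -0.001, 0, 0.001, 0, 8.5, -14.7, 28, -0.001, 0, 0.001, 0, 0, 0, 11.2, 0, 0, 0, 0, 0, 0, 11.3, 0, 0, 0, 0, 0, 0, 11.2, 0, 0, 0, 0, 0, 0, 11.3, 0, 0, 0, 0])

```text
clock: 6.45
tcp_pos: [0.6401, 0.2498, 0.1102]
orientation: [-3.016, -0.297, -0.667]
contact_force: [0.1, 0.0, 0.2]
grip_width: 0.0002
```

>>> servo_tool(increments=[6.5, 0, 0, 0, 0, 0, 0, 6.5, 0, 0, 0, 0, 0, 0, 6.5, 0, 0, 0, 0, 0, 0, 6.5, 0, 0, 0, 0, 0, 0, 0, 0, 0, 0, 0, 0, 0, 0, 0, 0, 0, 0, 0, 0, -10, 2.5, -5, 0, 0, 0, 0, -10, 2.5, -5, 0, 0, 0, 0])

```text
clock: 7.45
tcp_pos: [0.6411, 0.2448, 0.1219]
orientation: [-3.016, -0.298, -0.666]
contact_force: [-0.2, -0.5, -0.3]
grip_width: 0.0001
```

>>> servo_tool(increments=[-15, 11.2, -23.8, 0, 0, 0, 0, -15, 11.3, -23.7, 0, 0, 0, 0, -15, 11.2, -23.8, 0, 0, 0, 20, -15, 11.3, -23.7, 0, 0, 0, 40, -8.7, 2.3, 0, 0, 0, 0, 56, -8.6, 2.3, 0, 0, 0, 0, 56, -8.7, 2.3, 0, 0, 0, 0, 56, -8.7, 2.3, 0, 0, 0, 0, 56])

```text
clock: 8.45
tcp_pos: [0.5286, 0.1678, 0.1677]
orientation: [-3.017, -0.299, -0.665]
contact_force: [0.3, -1.2, -0.4]
grip_width: 0.0563
```

```bash
cat > look.py <<'E'
from plan import *
import sys
def look(name):
    grab_frame('wrist')
    o=get_obs();p,d=grab_frame('wrist');save(name+'.png',p)
    print('t',o['clock'],'tcp face',wf(o['tcp_pos']).round(2),'rot',np.degrees((Rt().inv()*R.from_rotvec(o['orientation'])).as_rotvec()).round(2),'F face',(o['contact_force']@Rf()).round(1),'q',o['joints'].round(2),o['grip_width'],abs(o['qvel']).max().round(3))
    Q=wf(cloud('wrist',d,o).reshape(-1,3)).reshape(d.shape+(3,))
    def mid(m): 
        a=Q[m]
        if len(a)<5: return None
        return (np.percentile(a[:,:2],[3,97],axis=0)).round(1).tolist(),a[:,:2].mean(0).round(1),np.median(a[:,2]).round(1),len(a)
    x,y,z=Q[...,0],Q[...,1],Q[...,2]
    k=mid((z>40)&(z<50)&(x>10)&(x<120)&(y<90)&(y>30))
    if k: print('knob',k,'ang',np.arctan2(k[1][1],88-k[1][0]))
    print('sink',mid((z>46)&(z<60)&(x>-75)&(x<0)&(abs(y)<50)))
    print('stud+',mid((z>11)&(z<17)&(abs(x+20)<14)&(abs(y-62)<15)))
    return o,p,d,Q
if __name__=='__main__': look(sys.argv[1])
E
python3 look.py w4
```

```text
t 8.5 tcp face [-47.59  -1.22 117.63] rot [-0.28 -0.26 -0.05] F face [-1.4 -1.7 -0.2] q [-1.09  0.22  0.68  2.27 -0.08  0.29 -0.18] 0.05576153170491995 0.023
knob ([[85.6, 54.8], [99.0, 68.2]], array([91.8, 61.5]), np.float64(44.8), 632) ang 1.6325064914346836
sink ([[-55.6, -33.2], [-34.6, 34.4]], array([-45.1,   1.9]), np.float64(50.9), 3748)
stud+ ([[-26.7, 55.7], [-13.4, 69.1]], array([-20.1,  62.2]), np.float64(13.8), 411)
```

View pics/w4.png

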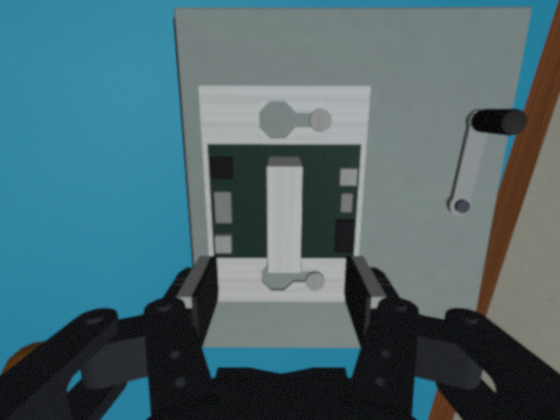

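The knob is now at (500,120), angle about 1.63 rad, well aside. The carrier is still hanging with the sink centred at (285,215). Next I'll descend around the heat sink.

Run:
```python
from plan import *
r=Rt()
plan([(fw([-44.8,.6,70]),r,5),(fw([-44.8,.6,70]),r,3)],46)
```

```text
[ 0.4, -0.4, 9.5, 0.001, 0.001, 0, 46,
 0.5, -0.3, 9.6, 0.001, 0.001, 0, 46,
 0.4, -0.3, 9.5, 0.001, 0, 0.001, 46,
 0.4, -0.4, 9.6, 0.001, 0.001, -0, 46,
 0.5, -0.3, 9.5, 0.001, 0.001, -0, 46,
 -0, 0, 0, -0, 0, -0, 46,
 -0, 0, 0, -0, 0, -0, 46,
 -0, 0, 0, -0, 0, -0, 46 ]
```

>>> servo_tool(increments=[0.4, -0.4, 9.5, 0.001, 0.001, 0, 46, 0.5, -0.3, 9.6, 0.001, 0.001, 0, 46, 0.4, -0.3, 9.5, 0.001, 0, 0.001, 46, 0.4, -0.4, 9.6, 0.001, 0.001, 0, 46, 0.5, -0.3, 9.5, 0.001, 0.001, 0, 46, 0, 0, 0, 0, 0, 0, 46, 0, 0, 0, 0, 0, 0, 46, 0, 0, 0, 0, 0, 0, 46])

```text
clock: 9.55
tcp_pos: [0.5505, 0.174, 0.1265]
orientation: [-3.009, -0.298, -0.671]
contact_force: [0.7, 0.2, -0.4]
grip_width: 0.0458
```

```bash
python3 look.py w5
python3 - <<'E'
from plan import *
r=Rt()
plan([(fw([-44.8,.6,17]),r,6),(fw([-44.8,.6,17]),r,2)],46)
E
```

```text
t 9.6 tcp face [-42.87   1.18  70.74] rot [0.08 0.14 0.02] F face [-0.2  0.8  0.6] q [-0.9   0.32  0.49  2.24 -0.22  0.19 -0.06] 0.04631735120640664 0.001
knob ([[85.1, 54.4], [91.7, 67.5]], array([88. , 60.8]), np.float64(44.2), 498) ang 1.5707963267948966
sink ([[-55.5, -33.6], [-34.6, 34.6]], array([-45. ,   2.1]), np.float64(50.9), 5799)
stud+ ([[-26.8, 54.8], [-13.3, 68.6]], array([-20.1,  61.8]), np.float64(13.8), 627)
[ -0.3, 0.1, 9, -0, -0, -0, 46,
 -0.4, 0.1, 8.9, -0.001, -0.001, -0, 46,
 -0.3, 0.2, 9, 0, -0, -0, 46,
 -0.4, 0.1, 8.9, -0, -0.001, -0, 46,
 -0.3, 0.1, 9, -0, -0, -0, 46,
 -0.3, 0.1, 9, -0.001, -0.001, -0, 46,
 -0, 0, -0, 0, 0, -0, 46,
 -0, 0, -0, 0, 0, -0, 46 ]
```

View pics/w5.png

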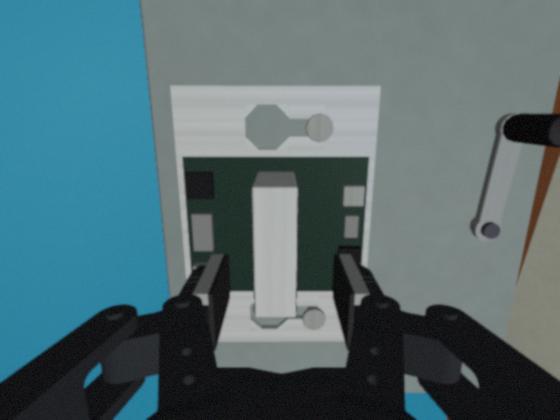

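```bash
cat > kin.py <<'E'
from plan import *
from scipy.optimize import least_squares
import itertools
def fk(q,L,s,b):
    T=R.from_euler('z',b);p=np.array([0,0,L[0]])
    ax='zyzyzyz';ln=[0,0,L[1],0,L[2],0,L[3]]
    r=T
    for i,a in enumerate(ax):
        r=r*R.from_euler(a,s[i]*q[i]);p=p+r.apply([0,0,ln[i]])
    return p,r
E
python3 - <<'E'
from kin import *
D=[([-1.42807275,.47780937,.02236697,1.55647681,-.01148811,1.10929319,-.08309055],[.16742186,.6532842,.23030933],[2.48085035,1.92536964,-.00214]),
([-0.964,0.084,0.525,2.154,0.137,0.493,-0.364],[0.54472343,0.16722754,0.24453253],[-3.01,-.291,-.672])]
o=get_obs();D.append((o['joints'],o['tcp_pos'],o['orientation']))
best=[]
for s in itertools.product([1,-1],repeat=4):
    S=[s[0],1,s[1],1,s[2],1,s[3]]
    for b0 in (0,1.5,3,-1.5):
        def f(v):
            e=[]
            for q,p,o_ in D:
                P,r=fk(q,v[:4],S,v[4]);e+=list(P-p);e+=list(.3*(R.from_euler('z',0)*r*R.from_euler('z',v[5])*R.from_rotvec(o_).inv()).as_rotvec())
            return e
        z=least_squares(f,[.36,.42,.4,.25,b0,0]);best.append((z.cost,S,z.x))
best.sort(key=lambda t:t[0])
for t in best[:4]: print(t[0],t[1],t[2].round(4))
np.save('kin.npy',np.r_[best[0][2],best[0][1]])
E
```

```text
0.0001451629277097906 [-1, 1, -1, 1, -1, 1, -1] [ 0.3369  0.5354  0.4782  0.3677 -0.0902  3.0571]
0.00014516292770979088 [-1, 1, -1, 1, -1, 1, -1] [ 0.3369  0.5354  0.4782  0.3677 -0.0902 -3.2261]
0.00014516292770982742 [-1, 1, -1, 1, -1, 1, -1] [ 0.3369  0.5354  0.4782  0.3677 -0.0902  3.0571]
0.006250813418557124 [-1, 1, -1, 1, 1, 1, 1] [ 0.2929  0.5542  0.4795  0.3396 -0.0983 -2.8315]
```

```bash
cat >> kin.py <<'E'
K=np.load('kin.npy') if os.path.exists('kin.npy') else None
lo=np.array([-2.96,-.34,-1.41,.24,-1.37,.17,-2.96]);hi=np.array([2.96,2.1,1.46,2.44,4.51,1.92,2.96])
def ik(P,Q,q0,w=1e-4,lock3=None):
    def f(q):
        p,r=fk(q,K[:4],K[6:],K[4]);r=r*R.from_euler('z',K[5])
        e=list((P-p)*10)+list(3*(Q.inv()*r).as_rotvec())+list(w*(q-q0))
        if lock3 is not None: e.append(q[2]-lock3)
        return e
    z=least_squares(f,np.clip(q0,lo+1e-3,hi-1e-3),bounds=(lo,hi));return z.x,np.linalg.norm(z.fun[:6])
E
python3 - <<'E'
from kin import *
q0=get_obs()['joints']
r=Rt()
for nm,P,Q in (('70',fw([-44.8,.6,70]),r),('17',fw([-44.8,.6,17]),r),('up',fw([-14.8,.6,20]),r),('lift',fw([-14.8,.6,80]),r),('lift2',fw([-14.8,.6,140]),r)):
    for a in (-.3,0,.2,.4,.6,.9):
        q,e=ik(P,Q,q0,lock3=a);print(nm,a,q.round(2),e.round(4))
E
```

```text
70 -0.3 [-0.17  0.29 -0.3   2.25  0.72  0.23 -0.91] 0.0
70 0 [-0.44  0.28  0.    2.25  0.35  0.19 -0.56] 0.0
70 0.2 [-0.61  0.29  0.2   2.25  0.03  0.17 -0.25] 0.0
70 0.4 [-0.79  0.3   0.4   2.25 -0.32  0.18  0.08] 0.0
70 0.6 [-0.96  0.33  0.6   2.25 -0.64  0.22  0.38] 0.0
70 0.9 [-1.2   0.41  0.9   2.25 -1.02  0.32  0.73] 0.0
17 -0.3 [-0.17  0.42 -0.3   2.23  1.2   0.19 -1.38] 0.0
17 0 [-0.41  0.41 -0.05  2.2   0.65  0.17 -0.87] 0.1145
17 0.2 [-0.61  0.41  0.22  2.18 -0.23  0.17 -0.  ] 0.1499
17 0.4 [-0.79  0.44  0.44  2.22 -0.97  0.17  0.71] 0.0589
17 0.6 [-0.93  0.48  0.6   2.23 -1.24  0.21  0.95] 0.0
17 0.9 [-1.15  0.57  0.89  2.22 -1.37  0.37  1.03] 0.0358
up -0.3 [-0.17  0.42 -0.3   2.17  0.93  0.22 -1.1 ] 0.0
up 0 [-0.42  0.41 -0.01  2.16  0.39  0.17 -0.59] 0.037
up 0.2 [-0.59  0.41  0.21  2.15 -0.17  0.17 -0.06] 0.0521
up 0.4 [-0.76  0.44  0.4   2.17 -0.67  0.17  0.42] 0.0
up 0.6 [-0.92  0.47  0.6   2.17 -1.    0.24  0.72] 0.0
up 0.9 [-1.14  0.58  0.9   2.17 -1.29  0.4   0.95] 0.0
lift -0.3 [-0.17  0.28 -0.3   2.19  0.55  0.28 -0.73] 0.0
lift 0 [-0.43  0.27  0.    2.19  0.24  0.25 -0.44] 0.0
lift 0.2 [-0.6   0.28  0.2   2.19  0.01  0.25 -0.23] 0.0
lift 0.4 [-0.78  0.29  0.4   2.19 -0.24  0.25  0.  ] 0.0
lift 0.6 [-0.95  0.32  0.6   2.19 -0.49  0.28  0.24] 0.0
lift 0.9 [-1.18  0.4   0.9   2.19 -0.85  0.36  0.56] 0.0
lift2 -0.3 [-0.16  0.15 -0.3   2.2   0.3   0.39 -0.5 ] 0.0
lift2 0 [-0.44  0.14  0.    2.2   0.17  0.37 -0.38] 0.0
lift2 0.2 [-0.62  0.14  0.2   2.2   0.09  0.37 -0.3 ] 0.0
lift2 0.4 [-0.8   0.15  0.4   2.2  -0.01  0.37 -0.21] 0.0
lift2 0.6 [-0.98  0.17  0.6   2.2  -0.12  0.37 -0.11] 0.0
lift2 0.9 [-1.24  0.22  0.9   2.2  -0.33  0.39  0.09] 0.0
```

Run:
```python
from kin import *
q0=get_obs()['joints']
for t in (-.3,-.2,-.12,.12,.2,.3):
  r=Rt()*R.from_rotvec([t,0,0])
  for nm,P in (('17',fw([-44.8,.6,17])),('up',fw([-14.8,.6,20]))):
    for a in (0,.25,.5,.75):
        q,e=ik(P,r,q0,lock3=a);print(t,nm,a,q.round(2),e.round(4))
```

```text
-0.3 17 0 [-0.65  0.48  0.    2.16  1.16  0.48 -1.56] 0.0
-0.3 17 0.25 [-0.86  0.49  0.25  2.16  1.    0.38 -1.44] 0.0
-0.3 17 0.5 [-1.06  0.53  0.5   2.16  0.73  0.29 -1.2 ] 0.0
-0.3 17 0.75 [-1.26  0.6   0.75  2.16  0.18  0.23 -0.7 ] 0.0
-0.3 up 0 [-0.63  0.47  0.    2.1   1.06  0.5  -1.44] 0.0
-0.3 up 0.25 [-0.84  0.49  0.25  2.1   0.89  0.41 -1.3 ] 0.0
-0.3 up 0.5 [-1.04  0.52  0.5   2.1   0.61  0.33 -1.06] 0.0
-0.3 up 0.75 [-1.23  0.6   0.75  2.1   0.13  0.28 -0.62] 0.0
-0.2 17 0 [-0.58  0.44  0.    2.19  1.15  0.35 -1.49] 0.0
-0.2 17 0.25 [-0.79  0.45  0.25  2.19  0.95  0.26 -1.32] 0.0
-0.2 17 0.5 [-1.    0.49  0.5   2.19  0.53  0.18 -0.94] 0.0
-0.2 17 0.75 [-1.2   0.56  0.75  2.19 -0.32  0.17 -0.13] 0.0068
-0.2 up 0 [-0.57  0.44  0.    2.13  1.01  0.37 -1.33] 0.0
-0.2 up 0.25 [-0.78  0.45  0.25  2.13  0.78  0.29 -1.13] 0.0
-0.2 up 0.5 [-0.98  0.49  0.5   2.13  0.38  0.23 -0.77] 0.0
-0.2 up 0.75 [-1.17  0.56  0.75  2.13 -0.27  0.22 -0.17] 0.0
-0.12 17 0 [-0.52  0.42  0.    2.21  1.11  0.24 -1.4 ] 0.0
-0.12 17 0.25 [-0.73  0.43  0.24  2.21  0.78  0.17 -1.11] 0.0121
-0.12 17 0.5 
[... 1124 characters left out ...]
 2.17 -1.06  0.24  0.98] 0.0
0.2 up 0.25 [-0.47  0.43  0.25  2.17 -1.23  0.33  1.12] 0.0
0.2 up 0.5 [-0.68  0.46  0.5   2.17 -1.35  0.43  1.2 ] 0.0
0.2 up 0.75 [-0.86  0.52  0.73  2.16 -1.37  0.55  1.18] 0.0576
0.3 17 0 [-0.18  0.44 -0.    2.22 -1.37  0.35  1.37] 0.0028
0.3 17 0.25 [-0.38  0.45  0.24  2.21 -1.37  0.45  1.34] 0.0557
0.3 17 0.5 [-0.58  0.48  0.47  2.19 -1.37  0.55  1.31] 0.1169
0.3 17 0.75 [-0.75  0.52  0.68  2.17 -1.37  0.65  1.27] 0.1888
0.3 up 0 [-0.19  0.44 -0.    2.16 -1.21  0.36  1.2 ] 0.0
0.3 up 0.25 [-0.4   0.45  0.25  2.16 -1.32  0.46  1.27] 0.0
0.3 up 0.5 [-0.59  0.49  0.49  2.15 -1.37  0.57  1.28] 0.0326
0.3 up 0.75 [-0.76  0.53  0.7   2.13 -1.37  0.68  1.24] 0.1114
```

```bash
cat >> kin.py <<'E'
Rs=lambda: Rt()*R.from_rotvec([-.25,0,0])
E
python3 - <<'E'
from kin import *
r=Rs()
plan([(fw([-44.8,-4,72]),r,4),(fw([-44.8,-4,72]),r,4)],46)
E
```

```text
[ -0.5, 1.3, -0.3, -0.063, -0.001, -0, 46,
 -0.5, 1.3, -0.2, -0.063, -0, -0, 46,
 -0.5, 1.4, -0.2, -0.063, -0.001, -0, 46,
 -0.4, 1.3, -0, -0.063, -0, -0.001, 46,
 -0, 0, -0, 0, -0, 0, 46,
 -0, 0, -0, 0, -0, 0, 46,
 -0, 0, -0, 0, -0, 0, 46,
 -0, 0, -0, 0, -0, 0, 46 ]
```

>>> servo_tool(increments=[-0.5, 1.3, -0.3, -0.063, 0, 0, 46, -0.5, 1.3, -0.2, -0.063, 0, 0, 46, -0.5, 1.4, -0.2, -0.063, -0.001, 0, 46, -0.4, 1.3, 0, -0.063, 0, 0, 46, 0, 0, 0, 0, 0, 0, 46, 0, 0, 0, 0, 0, 0, 46, 0, 0, 0, 0, 0, 0, 46, 0, 0, 0, 0, 0, 0, 46])

```text
clock: 10.65
tcp_pos: [0.5494, 0.1677, 0.1266]
orientation: [2.858, 0.199, 0.668]
contact_force: [0.5, -0.7, 0.5]
grip_width: 0.0463
```

```bash
cat > st.py <<'E'
from kin import *
def st():
    o=get_obs();rr=R.from_rotvec(o['orientation'])
    print('t',o['clock'],'tcp face',wf(o['tcp_pos']).round(2),'rot(Rt)',np.degrees((Rt().inv()*rr).as_rotvec()).round(2),'F face',(o['contact_force']@Rf()).round(1),'q',o['joints'].round(3),o['grip_width'].round(4),'gp face',(wf(o['tcp_pos']-.019*rr.as_matrix()[:,2])).round(1))
    return o
if __name__=='__main__': st()
E
python3 - <<'E'
from st import *
st()
r=Rs()
plan([(fw([-44.8,-4,20]),r,6),(fw([-44.8,-4,20]),r,2)],46)
E
```

```text
Traceback (most recent call last):
  File "st.py", line 4, in st
    print('t',o['clock'],'tcp face',wf(o['tcp_pos']).round(2),'rot(Rt)',np.degrees((Rt().inv()*rr).as_rotvec()).round(2),'F face',(o['contact_force']@Rf()).round(1),'q',o['joints'].round(3),o['grip_width'].round(4),'gp face',(wf(o['tcp_pos']-.019*rr.as_matrix()[:,2])).round(1))
                                                                                                                                                                                              ^^^^^^^^^^^^^^^^^^^^^
AttributeError: 'float' object has no attribute 'round'
```

```bash
sed -i "s/o\['grip_width'\].round(4)/round(o['grip_width'],4)/" st.py
python3 - <<'E'
from st import *
st()
r=Rs()
plan([(fw([-44.8,-4,20]),r,6),(fw([-44.8,-4,20]),r,2)],46)
E
```

```text
t 10.65 tcp face [-44.93  -4.85  71.83] rot(Rt) [-14.33   0.05   0.13] F face [ 0.5 -0.7  0.3] q [-1.385  0.516  0.954  2.226 -0.093  0.276 -0.342] 0.0463 gp face [-44.9  -0.1  90.2]
[ 0, -2.3, 8.3, 0, -0, -0, 46,
 0, -2.3, 8.4, 0, -0, -0.001, 46,
 0, -2.2, 8.3, 0, -0, -0, 46,
 0, -2.3, 8.3, 0, -0, -0.001, 46,
 0.1, -2.3, 8.4, 0, -0, 0, 46,
 -0, -2.3, 8.3, 0, -0.001, -0, 46,
 -0, 0, 0, 0, 0, -0, 46,
 -0, 0, 0, 0, 0, -0, 46 ]
```

>>> servo_tool(increments=[0, -2.3, 8.3, 0, 0, 0, 46, 0, -2.3, 8.4, 0, 0, -0.001, 46, 0, -2.2, 8.3, 0, 0, 0, 46, 0, -2.3, 8.3, 0, 0, -0.001, 46, 0.1, -2.3, 8.4, 0, 0, 0, 46, 0, -2.3, 8.3, 0, 0, 0, 46, 0, 0, 0, 0, 0, 0, 46, 0, 0, 0, 0, 0, 0, 46])

```text
clock: 11.65
tcp_pos: [0.5707, 0.1734, 0.0796]
orientation: [2.856, 0.204, 0.668]
contact_force: [-0.3, 0.0, 0.7]
grip_width: 0.046
```

```bash
python3 st.py; python3 look.py w6;python3 -c "
from h import *
p,d=grab_frame('side');cv2.imwrite('pics/d6.png',cv2.resize(p[100:300,200:420,::-1],None,fx=2.7,fy=2.7))"
```

```text
t 11.65 tcp face [-44.8   -3.43  19.89] rot(Rt) [-14.38   0.04  -0.07] F face [0.  0.1 0.7] q [-1.249  0.609  0.811  2.197 -0.141  0.19  -0.328] 0.046 gp face [-44.8   1.3  38.3]
t 11.7 tcp face [-44.73  -3.28  19.98] rot [-14.36   0.05  -0.07] F face [ 0.1 -0.6  0.1] q [-1.25  0.61  0.81  2.2  -0.14  0.19 -0.33] 0.04636971089795542 0.004
sink ([[-68.7, -26.8], [-17.4, 35.4]], array([-44.4,   8.9]), np.float64(50.9), 10850)
stud+ ([[-26.9, 55.1], [-13.1, 69.0]], array([-20.1,  62.3]), np.float64(13.7), 1437)
```

View pics/w6.png

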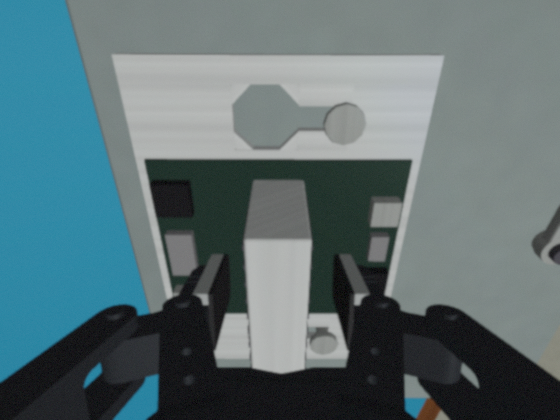

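View pics/d6.png

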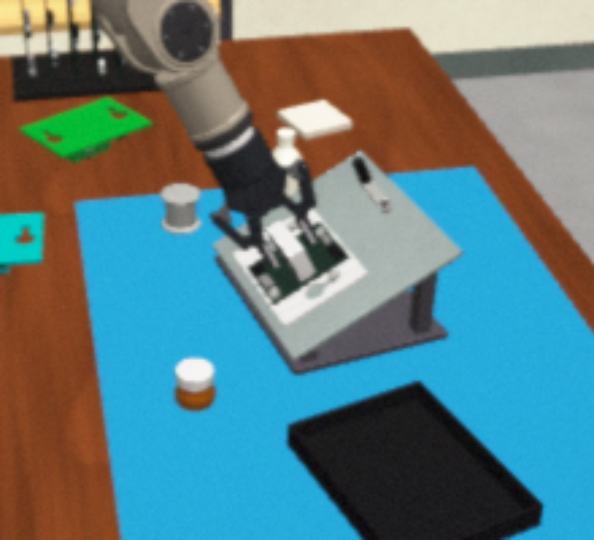

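The fingers straddle the sink centrally (wrist view: sink at ~278 between pads at 215 and 345). Closing.

>>> servo_tool(increments=[0, 0, 0, 0, 0, 0, 30, 0, 0, 0, 0, 0, 0, 10, 0, 0, 0, 0, 0, 0, 10, 0, 0, 0, 0, 0, 0, 10, 0, 0, 0, 0, 0, 0, 10, 0, 0, 0, 0, 0, 0, 10, 0, 0, 0, 0, 0, 0, 10, 0, 0, 0, 0, 0, 0, 10], squeeze=70)

```text
clock: 12.8
tcp_pos: [0.5702, 0.1736, 0.0796]
orientation: [2.857, 0.204, 0.667]
contact_force: [-4.5, 1.3, 6.1]
grip_width: 0.021
```

Run:
```python
from st import *
st()
o=get_obs();r=R.from_rotvec(o['orientation']);t=wf(o['tcp_pos'])
# lift 2.2mm, slide 30 up, hold
plan([(fw(t+[0,0,2.2]),r,2),(fw(t+[30,0,2.2]),r,10),(fw(t+[30,0,2.2]),r,4)],10)
```

```text
t 12.8 tcp face [-45.23  -3.16  20.13] rot(Rt) [-14.35   0.    -0.07] F face [-1.2  2.2  7.3] q [-1.25   0.608  0.811  2.197 -0.141  0.19  -0.328] 0.021 gp face [-45.2   1.5  38.5]
[ -0, 0.3, -1.1, 0, 0, 0, 10,
 -0, 0.2, -1, 0, 0, 0, 10,
 3, 0, -0, 0, 0, 0, 10,
 3, 0, -0, 0, 0, 0, 10,
 3, 0, -0, 0, 0, 0, 10,
 3, 0, -0, 0, 0, 0, 10,
 3, 0, -0, 0, 0, 0, 10,
 3, 0, -0, 0, 0, 0, 10 ]
[ 3, 0.1, -0, 0, 0, 0, 10,
 3, -0, -0, 0, 0, 0, 10,
 3, -0, -0, 0, 0, 0, 10,
 3, -0, -0, 0, 0, 0, 10,
 -0, -0, -0, 0, 0, 0, 10,
 -0, -0, -0, 0, 0, 0, 10,
 -0, -0, -0, 0, 0, 0, 10,
 -0, -0, -0, 0, 0, 0, 10 ]
```

>>> servo_tool(increments=[0, 0.3, -1.1, 0, 0, 0, 10, 0, 0.2, -1, 0, 0, 0, 10, 3, 0, 0, 0, 0, 0, 10, 3, 0, 0, 0, 0, 0, 10, 3, 0, 0, 0, 0, 0, 10, 3, 0, 0, 0, 0, 0, 10, 3, 0, 0, 0, 0, 0, 10, 3, 0, 0, 0, 0, 0, 10])

```text
clock: 13.8
tcp_pos: [0.586, 0.1766, 0.0892]
orientation: [2.856, 0.204, 0.668]
contact_force: [0.7, 0.7, -3.8]
grip_width: 0.0213
```

```bash
python3 st.py
```

```text
t 13.8 tcp face [-26.62  -3.25  22.  ] rot(Rt) [-14.37   0.04  -0.08] F face [-0.8  0.6 -3.8] q [-1.233  0.605  0.812  2.16  -0.134  0.224 -0.318] 0.0213 gp face [-26.6   1.5  40.4]
```

Sliding cleanly; -3.8 N is about the carrier's weight.

>>> servo_tool(increments=[3, 0, 0, 0, 0, 0, 10, 3, 0, 0, 0, 0, 0, 10, 3, 0, 0, 0, 0, 0, 10, 3, 0, 0, 0, 0, 0, 10, 0, 0, 0, 0, 0, 0, 10, 0, 0, 0, 0, 0, 0, 10, 0, 0, 0, 0, 0, 0, 10, 0, 0, 0, 0, 0, 0, 10])

```text
clock: 14.8
tcp_pos: [0.5963, 0.1787, 0.0941]
orientation: [2.856, 0.204, 0.668]
contact_force: [-0.8, 0.1, -3.9]
grip_width: 0.0212
```

Run:
```python
from look import *
from st import st
o=st()
o,p,d,Q=look('w7')
r=R.from_rotvec(o['orientation']);t=wf(o['tcp_pos'])
plan([(fw(t+[0,0,22]),r,8),(fw(t+[0,0,80]),r,8)],10)
```

```text
t 14.8 tcp face [-14.95  -3.22  22.  ] rot(Rt) [-14.37   0.03  -0.08] F face [-2.4  0.3 -3.2] q [-1.219  0.605  0.809  2.134 -0.132  0.243 -0.311] 0.0212 gp face [-15.    1.5  40.4]
t 14.85 tcp face [-14.9   -3.2   22.02] rot [-14.37   0.04  -0.08] F face [-1.7  0.2 -3.4] q [-1.22  0.61  0.81  2.13 -0.13  0.24 -0.31] 0.02082857042698588 0.002
sink ([[-27.6, -27.5], [-2.5, 35.5]], array([-14.5,   9.3]), np.float64(52.7), 9860)
stud+ ([[-26.4, 55.0], [-13.0, 68.8]], array([-19.8,  62.2]), np.float64(13.8), 1375)
[ -0, 0.7, -2.7, -0, -0, 0, 10,
 -0, 0.7, -2.6, -0, -0, 0, 10,
 -0, 0.6, -2.7, -0, -0, 0, 10,
 -0, 0.7, -2.7, -0, -0, 0, 10,
 -0, 0.7, -2.6, -0, -0, 0, 10,
 -0, 0.7, -2.7, -0, -0, 0, 10,
 -0, 0.7, -2.7, -0, -0, 0, 10,
 -0, 0.7, -2.6, -0, -0, 0, 10 ]
[ 0, 1.8, -7, -0, -0, 0, 10,
 0, 1.8, -7.1, -0, -0, 0, 10,
 0, 1.8, -7, -0, -0, 0, 10,
 0, 1.8, -7, -0, -0, 0, 10,
 0, 1.8, -7, -0, -0, 0, 10,
 0, 1.8, -7.1, -0, -0, 0, 10,
 0, 1.8, -7, -0, -0, 0, 10,
 0, 1.8, -7, -0, -0, 0, 10 ]
```

View pics/w7.png

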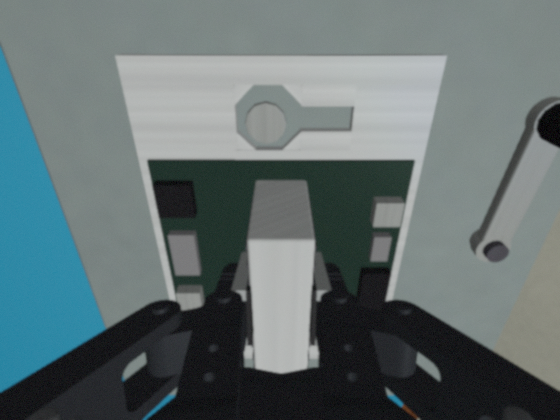

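The stud head at (266,122) is centred in the octagonal wide end. Lifting.

>>> servo_tool(increments=[0, 0.7, -2.7, 0, 0, 0, 10, 0, 0.7, -2.6, 0, 0, 0, 10, 0, 0.6, -2.7, 0, 0, 0, 10, 0, 0.7, -2.7, 0, 0, 0, 10, 0, 0.7, -2.6, 0, 0, 0, 10, 0, 0.7, -2.7, 0, 0, 0, 10, 0, 0.7, -2.7, 0, 0, 0, 10, 0, 0.7, -2.6, 0, 0, 0, 10])

```text
clock: 15.9
tcp_pos: [0.5872, 0.1769, 0.1143]
orientation: [2.856, 0.204, 0.668]
contact_force: [0.2, 0.3, -3.1]
grip_width: 0.0207
```

```bash
python3 st.py
```

```text
t 15.9 tcp face [-14.85  -3.23  44.19] rot(Rt) [-14.37   0.04  -0.08] F face [-1.   0.3 -2.9] q [-1.27   0.567  0.861  2.147 -0.113  0.278 -0.316] 0.0207 gp face [-14.9   1.5  62.6]
```

```bash
cat > place.py <<'E'
from st import *
TC=np.array([.621,-.1656]);TY=np.radians(16.1)
if os.path.exists('tray.json'):
    j=json.load(open('tray.json'));TC=np.array(j['c']);TY=j['yaw']
# carrier in tool, from grasp
rg=Rt()*R.from_rotvec(np.radians([-14.36,.02,-.07]))
Rc_t=rg.inv()*R.from_matrix(Rf())         # carrier orient in tool
Ct=rg.inv().apply(Rf()@np.array([.3,4.0,-20.1])/1000)  # underside centre in tool
def tool_for(C,yaw):
    Q=R.from_euler('z',yaw)*Rc_t.inv();return np.array(C)-Q.apply(Ct),Q
def carrier_now(o):
    r=R.from_rotvec(o['orientation']);return o['tcp_pos']+r.apply(Ct),r*Rc_t
E
python3 - <<'E'
from place import *
o=st();C,rc=carrier_now(o);print(C,wf(C))
q=o['joints']
for z in (.15,.04,.0065):
    P,Q=tool_for([*TC,z],TY);
    for a in (None,.3,.8): 
        s,e=ik(P,Q,q,lock3=a);print(z,P.round(3),s.round(2),e.round(4))
t=wf(o['tcp_pos']);r=R.from_rotvec(o['orientation'])
P,Q=tool_for([*TC,.15],TY)
plan([(fw(t+[0,0,60]),r,6),(P,Q,14),(P,Q,4)],10)
E
```

```text
t 15.9 tcp face [-14.85  -3.23  44.19] rot(Rt) [-14.37   0.04  -0.08] F face [-1.   0.3 -2.9] q [-1.27   0.567  0.861  2.147 -0.113  0.278 -0.316] 0.0207 gp face [-14.9   1.5  62.6]
[0.59504496 0.18253849 0.09618202] [-14.54437852   0.76477045  24.09376638]
0.15 [ 0.622 -0.17   0.17 ] [-0.49  0.53  0.72  1.8  -0.17  0.8   0.53] 0.0
0.15 [ 0.622 -0.17   0.17 ] [-0.18  0.45  0.3   1.8   0.13  0.8   0.28] 0.0
0.15 [ 0.622 -0.17   0.17 ] [-0.54  0.56  0.8   1.8  -0.24  0.81  0.59] 0.0
0.04 [ 0.622 -0.17   0.06 ] [-0.37  0.65  0.56  1.86 -0.18  0.6   0.5 ] 0.0
0.04 [ 0.622 -0.17   0.06 ] [-0.18  0.6   0.3   1.86  0.1   0.59  0.26] 0.0
0.04 [ 0.622 -0.17   0.06 ] [-0.53  0.74  0.8   1.86 -0.48  0.65  0.75] 0.0
0.0065 [ 0.622 -0.17   0.027] [-0.33  0.7   0.5   1.87 -0.17  0.54  0.48] 0.0
0.0065 [ 0.622 -0.17   0.027] [-0.18  0.66  0.3   1.87  0.09  0.53  0.26] 0.0
0.0065 [ 0.622 -0.17   0.027] [-0.53  0.8   0.8   1.87 -0.57  0.61  0.82] 0.0
[ 0, 2.5, -9.7, 0, 0, 0, 10,
 0, 2.5, -9.7, 0, 0, 0, 10,
 0, 2.4, -9.7, 0, 0, 0, 10,
 0, 2.5, -9.6, 0, 0, 0, 10,
 0, 2.5, -9.7, 0, 0, 0, 10,
 0, 2.5, -9.7, 0, 0, 0, 10,
 -0.5, 24.1, 5.8, 0.001, -0.029, -0.013, 10,
 -0.7, 24, 5.8, 0.002, -0.028, -0.014, 10 ]
[ -0.9, 24.1, 5.8, 0.001, -0.029, -0.013, 10,
 -1, 24, 5.7, 0.001, -0.029, -0.014, 10,
 -1.2, 24.1, 5.8, 0.002, -0.029, -0.013, 10,
 -1.3, 24, 5.8, 0.001, -0.028, -0.014, 10,
 -1.5, 24, 5.7, 0.002, -0.029, -0.013, 10,
 -1.7, 24.1, 5.8, 0.001, -0.029, -0.013, 10,
 -1.8, 24, 5.8, 0.001, -0.029, -0.014, 10,
 -1.9, 23.9, 5.9, 0.002, -0.028, -0.013, 10 ]
[ -2.1, 24, 5.8, 0.001, -0.029, -0.014, 10,
 -2.3, 23.9, 5.9, 0.001, -0.029, -0.013, 10,
 -2.4, 24, 5.9, 0.002, -0.029, -0.013, 10,
 -2.6, 23.8, 6, 0.001, -0.028, -0.014, 10,
 0, 0, -0, 0, -0, 0, 10,
 0, 0, -0, 0, -0, 0, 10,
 0, 0, -0, 0, -0, 0, 10,
 0, 0, -0, 0, -0, 0, 10 ]
```

>>> servo_tool(increments=[0, 2.5, -9.7, 0, 0, 0, 10, 0, 2.5, -9.7, 0, 0, 0, 10, 0, 2.4, -9.7, 0, 0, 0, 10, 0, 2.5, -9.6, 0, 0, 0, 10, 0, 2.5, -9.7, 0, 0, 0, 10, 0, 2.5, -9.7, 0, 0, 0, 10, -0.5, 24.1, 5.8, 0.001, -0.029, -0.013, 10, -0.7, 24, 5.8, 0.002, -0.028, -0.014, 10])

```text
clock: 16.9
tcp_pos: [0.5708, 0.1232, 0.1691]
orientation: [2.866, 0.238, 0.58]
contact_force: [0.2, 0.1, -3.6]
grip_width: 0.0211
```

>>> servo_tool(increments=[-0.9, 24.1, 5.8, 0.001, -0.029, -0.013, 10, -1, 24, 5.7, 0.001, -0.029, -0.014, 10, -1.2, 24.1, 5.8, 0.002, -0.029, -0.013, 10, -1.3, 24, 5.8, 0.001, -0.028, -0.014, 10, -1.5, 24, 5.7, 0.002, -0.029, -0.013, 10, -1.7, 24.1, 5.8, 0.001, -0.029, -0.013, 10, -1.8, 24, 5.8, 0.001, -0.029, -0.014, 10, -1.9, 23.9, 5.9, 0.002, -0.028, -0.013, 10])

```text
clock: 17.9
tcp_pos: [0.6049, -0.0729, 0.1698]
orientation: [2.875, 0.351, 0.227]
contact_force: [-0.7, -0.5, -4.4]
grip_width: 0.0211
```

>>> servo_tool(increments=[-2.1, 24, 5.8, 0.001, -0.029, -0.014, 10, -2.3, 23.9, 5.9, 0.001, -0.029, -0.013, 10, -2.4, 24, 5.9, 0.002, -0.029, -0.013, 10, -2.6, 23.8, 6, 0.001, -0.028, -0.014, 10, 0, 0, 0, 0, 0, 0, 10, 0, 0, 0, 0, 0, 0, 10, 0, 0, 0, 0, 0, 0, 10, 0, 0, 0, 0, 0, 0, 10])

```text
clock: 18.9
tcp_pos: [0.6218, -0.1686, 0.1698]
orientation: [2.864, 0.409, 0.052]
contact_force: [-0.3, 0.2, -3.2]
grip_width: 0.0212
```

Run:
```python
from place import *
o=st();C,rc=carrier_now(o);print(C,rc.as_euler('ZYX',True))
p,d=grab_frame('wrist');save('w8.png',p)
W=cloud('wrist',d,o)
# carrier plate tilt
Cc=(W-C)@rc.as_matrix()*1000
m=(abs(Cc[...,2]-5)<8)&(p.min(2)>150)&(abs(Cc[...,0])<65)&(abs(Cc[...,1])<95)
P=W[m];n=np.linalg.svd(P-P.mean(0),full_matrices=False)[2][2];print('plate n',n*np.sign(n[2]),np.median(Cc[m][:,2]),m.sum(),np.percentile(Cc[m][:,:2],[1,99],axis=0))
for k in('scene','side'):
    q,e=grab_frame(k);save(k+'8.png',q)
    w=cloud(k,e)
    cc=(w-C)@rc.as_matrix()*1000
    mm=(q.min(2)>130)&(abs(cc)<[100,130,20]).all(-1)
    print(k,np.percentile(cc[mm],[1,50,99],axis=0).round(1).tolist(),mm.sum())
p=cv2.imread('pics/scene8.png');cv2.imwrite('pics/s8z.png',cv2.resize(p[190:330,120:400],None,fx=2.8,fy=2.8))
```

```text
t 18.9 tcp face [ -21.96 -348.78  108.82] rot(Rt) [-13.02 -24.2   -7.96] F face [-1.6  0.3 -2.8] q [-0.451  0.519  0.682  1.829 -0.128  0.791  0.514] 0.0212 gp face [ -14.6 -344.1  125.7]
[ 0.62100968 -0.16463084  0.14973157] [16.17727117 -0.0191149   0.01794289]
plate n [-0.00260449  0.00277675  0.99999275] 5.22193350168462 28923 [[-58.66130294 -31.73314269]
 [ 60.09328855  83.32558984]]
scene [[-61.5, -87.0, -1.1], [9.8, -11.6, 4.7], [59.8, 81.1, 15.2]] 919
side [[-62.5, -87.5, -0.8], [-23.1, -49.6, 4.6], [57.6, 83.4, 14.2]] 847
```

View pics/s8z.png

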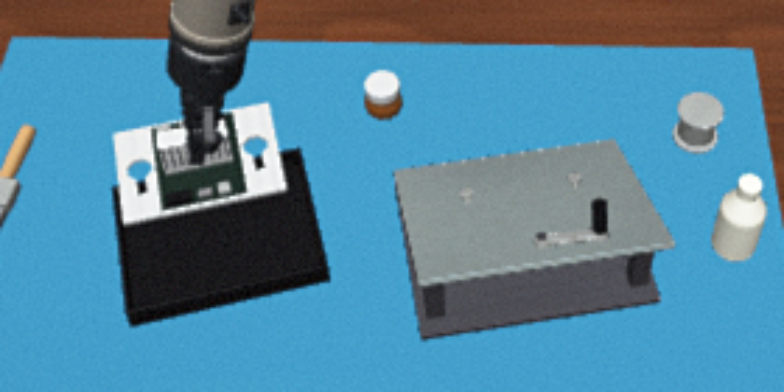

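View pics/w8.png

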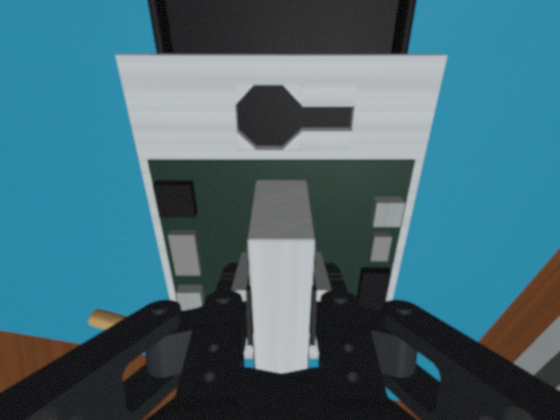

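The carrier is level over the tray, centred to about 1 mm; in the wrist view the walls at 165 and 405 sit symmetric about it. Lowering.

Run:
```python
from place import *
P,Q=tool_for([TC[0],TC[1],.030],TY);P2,_=tool_for([TC[0],TC[1],.010],TY);P3,_=tool_for([TC[0],TC[1],.0065],TY)
plan([(P,Q,8),(P2,Q,4),(P2,Q,1),(P3,Q,3)],10)
```

```text
[ -0, -3.7, 14.5, -0, -0, 0, 10,
 -0.1, -3.6, 14.5, -0, -0, 0, 10,
 -0, -3.7, 14.6, -0, -0, 0, 10,
 -0, -3.7, 14.5, -0, -0, 0, 10,
 -0.1, -3.6, 14.5, -0, -0, 0, 10,
 -0, -3.7, 14.5, -0, -0, 0, 10,
 -0, -3.7, 14.6, -0, -0.001, 0.001, 10,
 -0.1, -3.6, 14.5, -0, 0, -0, 10 ]
[ 0, -1.2, 4.8, -0, 0, -0, 10,
 0, -1.3, 4.9, -0, 0, -0, 10,
 0, -1.2, 4.8, -0, 0, -0, 10,
 0, -1.3, 4.9, -0, 0, -0, 10,
 0, 0, -0, -0, 0, -0, 10,
 0, -0.3, 1.1, -0, 0, -0, 10,
 0, -0.3, 1.1, -0, 0, -0, 10,
 0, -0.3, 1.2, -0, 0, -0, 10 ]
```

>>> servo_tool(increments=[0, -3.7, 14.5, 0, 0, 0, 10, -0.1, -3.6, 14.5, 0, 0, 0, 10, 0, -3.7, 14.6, 0, 0, 0, 10, 0, -3.7, 14.5, 0, 0, 0, 10, -0.1, -3.6, 14.5, 0, 0, 0, 10, 0, -3.7, 14.5, 0, 0, 0, 10, 0, -3.7, 14.6, 0, 0, 0, 10, -0.1, -3.6, 14.5, 0, 0, 0, 10])

```text
clock: 20.05
tcp_pos: [0.6218, -0.17, 0.0491]
orientation: [2.864, 0.407, 0.052]
contact_force: [-0.2, -1.3, -3.4]
grip_width: 0.0214
```

Run:
```python
from place import *
grab_frame('wrist')
o=st();C,rc=carrier_now(o);print(C,rc.as_euler('ZYX',True),o['contact_force'])
p,d=grab_frame('wrist');save('w9.png',p)
```

```text
t 20.1 tcp face [ -75.1  -349.51   -1.76] rot(Rt) [-13.   -24.36  -7.92] F face [-1.4 -0.4 -4.9] q [-0.367  0.684  0.575  1.893 -0.219  0.568  0.545] 0.0211 gp face [ -67.6 -344.8   15.1]
[ 0.61970214 -0.16562671  0.02705986] [16.1230405   0.13362234  0.05634936] [ 0.83644625 -0.20288056 -5.02461541]
```

View pics/w9.png

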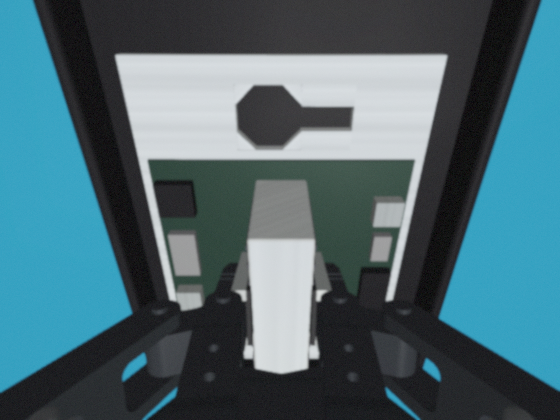

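Carrier is inside the tray walls with even gaps on both sides (walls near 110 and 445 at row ~160). Continuing to the floor.

>>> servo_tool(increments=[0, -1.2, 4.8, 0, 0, 0, 10, 0, -1.2, 4.8, 0, 0, 0, 10, 0, -1, 4, 0, 0, 0, 10, 0, -0.5, 2, 0, 0, 0, 10, 0, 0, 0, 0, 0, 0, 10, 0, -0.3, 1, 0, 0, 0, 10, 0, -0.3, 1, 0, 0, 0, 10, 0, 0, 0, 0, 0, 0, 10])

```text
clock: 21.15
tcp_pos: [0.6218, -0.1699, 0.0319]
orientation: [2.864, 0.407, 0.052]
contact_force: [0.5, -0.4, -3.0]
grip_width: 0.0208
```

Run:
```python
from place import *
o=st();C,rc=carrier_now(o);print(C,rc.as_euler('ZYX',True),o['contact_force'])
```

```text
t 21.15 tcp face [ -80.55 -350.11  -16.09] rot(Rt) [-13.06 -24.21  -7.91] F face [-0.9 -0.5 -2.9] q [-0.356  0.707  0.559  1.896 -0.23   0.539  0.548] 0.0208 gp face [ -73.1 -345.4    0.8]
[ 0.62097698 -0.16599983  0.01176874] [ 1.61155716e+01 -1.98330787e-02 -5.15342143e-04] [ 0.53325432 -0.43844022 -3.03404858]
```

>>> servo_tool(increments=[0, -0.3, 1, 0, 0, 0, 10, 0, -0.3, 1, 0, 0, 0, 10, 0, -0.3, 1, 0, 0, 0, 10, 0, -0.2, 0.8, 0, 0, 0, 10, 0, -0.1, 0.5, 0, 0, 0, 10, 0, -0.1, 0.5, 0, 0, 0, 10, 0, 0, 0, 0, 0, 0, 10, 0, 0, 0, 0, 0, 0, 10])

```text
clock: 22.15
tcp_pos: [0.6218, -0.1699, 0.0269]
orientation: [2.864, 0.407, 0.052]
contact_force: [-0.2, 0.7, -4.0]
grip_width: 0.0211
```

Run:
```python
from place import *
o=st();C,rc=carrier_now(o);print(C,rc.as_euler('ZYX',True),o['contact_force'],o['moment'])
```

```text
t 22.15 tcp face [ -82.66 -350.11  -20.56] rot(Rt) [-13.06 -24.21  -7.91] F face [-1.7  0.7 -3.6] q [-0.352  0.714  0.555  1.897 -0.233  0.531  0.549] 0.0211 gp face [ -75.3 -345.4   -3.7]
[ 0.62095006 -0.16600452  0.00682267] [ 1.61119611e+01 -1.85944895e-02 -3.83246084e-03] [-0.1926868   0.72147903 -4.03395307] [0.41586948 0.13038546 0.00883898]
```

Not touching yet; going on in 0.5 mm steps.

>>> servo_tool(increments=[0, -0.1, 0.5, 0, 0, 0, 10, 0, -0.1, 0.5, 0, 0, 0, 10, 0, 0, 0, 0, 0, 0, 10, 0, 0, 0, 0, 0, 0, 10, 0, 0, 0, 0, 0, 0, 10, 0, 0, 0, 0, 0, 0, 10, 0, 0, 0, 0, 0, 0, 10, 0, 0, 0, 0, 0, 0, 10])

```text
clock: 23.15
tcp_pos: [0.6219, -0.1699, 0.0263]
orientation: [2.864, 0.407, 0.052]
contact_force: [-3.1, 2.0, 5.9]
grip_width: 0.0207
```

Run:
```python
from place import *
for i in range(3):
    o=get_obs();print(carrier_now(o)[0],o['contact_force'],o['moment']);grab_frame('side')
```

```text
[ 0.62104591 -0.16601579  0.0062007 ] [-3.10459585  2.01025485  5.92711055] [ 0.44421898  0.71681122 -0.09595204]
[ 0.62106943 -0.16605031  0.00619492] [-1.86574763  2.79701454  5.8187624 ] [ 0.41821217  0.73446163 -0.12815435]
[ 0.62103769 -0.16602541  0.00620458] [-3.28917409  2.50274818  6.43697673] [ 0.4524796   0.77817732 -0.10567515]
```

On the floor: the net force changed by about 10 N. Releasing and backing off.

>>> servo_tool(increments=[0, 0, 0, 0, 0, 0, 26, 0, 0, 0, 0, 0, 0, 34, 0, 0, 0, 0, 0, 0, 42, 0, 0, 0, 0, 0, 0, 44, 0, 0, 0, 0, 0, 0, 44, 0, 0, -5, 0, 0, 0, 44, 0, 0, -15, 0, 0, 0, 44, 0, 0, -25, 0, 0, 0, 44])

```text
clock: 24.3
tcp_pos: [0.6183, -0.1592, 0.0703]
orientation: [2.864, 0.407, 0.051]
contact_force: [0.0, 0.3, 0.4]
grip_width: 0.0441
```

>>> servo_tool(increments=[0, 0, -30, 0, 0, 0, 44, 0, 0, -30, 0, 0, 0, 44, 0, 0, -30, 0, 0, 0, 44, 0, 0, -20, 0, 0, 0, 44, 0, 0, 0, 0, 0, 0, 44, 0, 0, 0, 0, 0, 0, 44, 0, 0, 0, 0, 0, 0, 44, 0, 0, 0, 0, 0, 0, 44])

```text
clock: 25.3
tcp_pos: [0.6106, -0.1333, 0.1754]
orientation: [2.864, 0.407, 0.05]
contact_force: [-0.2, -0.1, -0.5]
grip_width: 0.0445
```

Run:
```python
from place import *
o=get_obs();p,d=grab_frame('wrist');save('w10.png',p);W=cloud('wrist',d,o)
print(o['clock'],o['tcp_pos'],o['contact_force'],abs(o['qvel']).max())
m=(p.min(2)>150)&(W[...,2]<.02)&(abs(W[...,0]-.62)<.12)&(abs(W[...,1]+.166)<.13)
P=W[m];n=np.linalg.svd(P-P.mean(0),full_matrices=False)[2][2];print('plate n',n,'z',np.percentile(P[:,2],[2,50,98]).round(4),cv2.minAreaRect(P[:,:2].astype(np.float32)))
p,d=grab_frame('scene');save('scene10.png',p);cv2.imwrite('pics/s10z.png',cv2.resize(p[190:330,90:410,::-1],None,fx=2.5,fy=2.5))
W=cloud('scene',d);Q=wf(W.reshape(-1,3)).reshape(W.shape)
k=(Q[...,2]>36)&(Q[...,2]<52)&(abs(Q[...,0]-85)<40)&(abs(Q[...,1])<100);a=Q[k];print('knob',a.mean(0) if len(a) else None,len(a))
```

```text
25.3 [ 0.61056908 -0.13333082  0.17537418] [-0.17860699 -0.08604769 -0.45557   ] 0.004433502519039083
plate n [0.00123181 0.00403222 0.99999111] z [0.0095 0.0114 0.0185] ((0.6226152777671814, -0.16621728241443634), (0.12181954085826874, 0.17021892964839935), 16.33089828491211)
knob [94.57553396 58.55681641 42.06270218] 27
```

View pics/s10z.png

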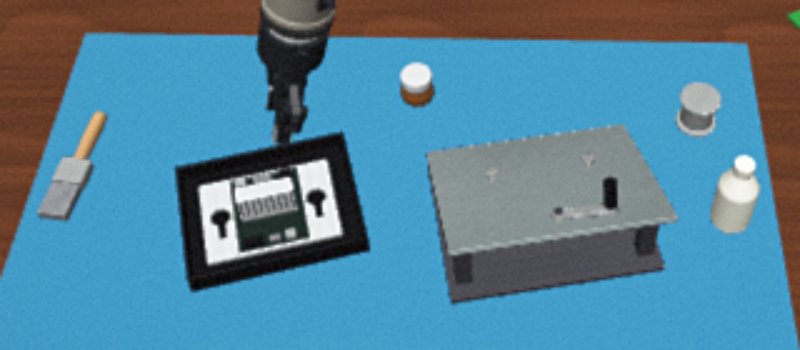

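View pics/w10.png

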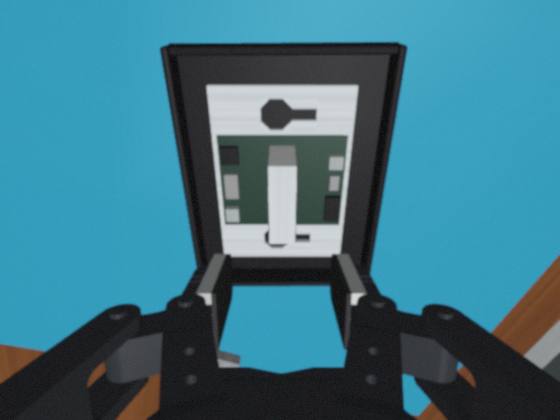

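The carrier lies flat and centred in the tray with the heat sink up (plate at wrist px ~283,170). The stop arm is swung to the +y side, the bystanders haven't moved, and the gripper is clear. Handing in.

```bash
python3 -c "
from bench import *
print(hand_in())"
```

```text
the job is handed in; nothing more can be done
None
```

The carrier lies flat in the black tray, heat sink up. The stop arm is swung well aside, and I've handed the job in.

- **Stop arm:** I pushed it to the face's +y side in two pushes. The first left it at about 1.34 rad, just past the 1.3 limit, so I pushed again. It measured about 1.63 rad straight after. Two later readings put the knob at about 1.57 and 1.68. The first saw only part of the knob; the last was coarse, and reads past the 1.65 stop. All are well beyond 1.3.
- **Carrier:** I eased it about 2 mm off the face and slid it 30 mm up the slope. The stud head in view was centred in its wide slot end before I lifted it off. I lowered it until the tray floor pushed back with about 10 N, then let go.
- **Last checks:**
  - The plate is level to within about 0.3°, its top about 11 mm above the bench as expected.
  - It is centred in the tray to about 2 mm.
  - The spool, jar, brush and flask look to be where they were.
  - The robot was touching nothing.
- **Limits:** the clock read about 25 s of the 64 s allowed. The highest force reading I saw was about 19 N, during the first push of the stop arm; force was read only at the end of each move.
- **Departures from plan:** joint 6 came close to its lower limit near the grasp, so I tilted the gripper 14° sideways, along the heat sink, and kept it in range.

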